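# Change the sleeve on a luthier's spindle sander

## Robot

A 6-joint arm with a two-finger parallel gripper is mounted at the origin on the work surface. World frame = base frame: x ahead of the robot, y to its left, z up, the work surface at z = 0. Lengths are in m, angles in rad, forces in N, time in s.
With the tool pointing down it reaches from about 0.35 to 0.975 m from the base axis. Payload 4.9 kg.
Tool frame: the origin (TCP) lies at the very end of the fingers, on their centre line; the grasp point (between the pads) lies 19 mm behind it; x points along the fingers, y is the direction in which the jaws open and shut, and the axes are right-handed (so a half turn about x gives the same grasp; the last joint's range is limited). The gripper opens to 85 mm and grips with 20 to 120 N. Pads are 22 mm wide; open, the fingers measure 114 mm over their backs; the gripper's body (76 mm by 85 mm) begins 54 mm behind the grasp point. The pads swing forward as they close: fully open they stand 13 mm farther back than shut.
Start: joints at [-1.358, 0.053, 1.613, -0, 1.476, -0.119], TCP at [0.204, -0.591, 0.231] pointing down, gripper open.
Joint ranges: [-3.01, 3.01], [-1.01, 2.22], [0.06, 2.58], [-1.02, 4.17], [0.09, 2.62], [-3.14, 3.14]. Speed limits (rad/s): [2.57, 2.57, 3.14, 3.14, 3.14, 3.14].

## Interface

Orientations are given as a rotation vector (axis times angle).
In Python, from station import ctrl, get_image, calibration, finish_job, search_frame, cut_out, mark_of gives the robot as it stands. The module is installed in compiled form; this text tells all that it offers.
- The arm moves only by the tool arm_command, never from a script. Its argument "plan" is a list that holds one entry, the list of rows, each a list of 7 numbers: the shift along the tool's x, y, z in m, then the turn, a rotation vector about the tool's x, y, z in degrees, then the finger opening in m, from 0 to 0.0854. A call has 1 to 20 rows; each row shifts and turns the pose as measured when the row begins, along the tool's axes as they then stand; what a row does not reach is not made up. A row lasts 1/12 s, in which the tool goes at most 41.7 mm and 7.16 degrees, less where a joint would pass 70% of its speed; a pose out of reach is approached as far as the arm can. A call with a gripper value outside its range is refused whole. The fingers move at their own pace and stop on an object; "squeeze" is the grip in N (left out, the last holds). Time passes only in rows, so rows that do not move let the fingers close. It gives the time, the measured TCP pose, the force and the opening at its end, in the units of the state.
- ctrl.get_obs(): the state, without advancing time (a new reading comes with each control period).
- get_image(name): name is "scene" or "top" or "wrist"; returns the picture (420x560x3 uint8, red, green, blue); there is no depth.
- calibration(name): a dict with "fx", "fy", "cx", "cy" (pixels), "cam_to_world" (4x4, takes a point from camera to world coordinates); the wrist camera has in their place "hand_eye" (4x4, takes a point from camera to tool coordinates, whose origin is the TCP and whose axes are the tool frame's). Camera axes: x right, y down, z forward; pixel columns grow to the right and rows downward; lengths in m; the calibration is good to about 2 mm. The wrist camera is an equidistant fisheye: a pixel r from the principal point sees the ray r / f radians off the axis. A picture is of the moment at which its call begins: read the wrist's pose just before it. calibration takes no time and is no camera call.
- finish_job(): hands the job in, once; it reports no verdict.
Trained networks look in the newest picture that a camera, given by its name, has taken for a name from the list of things; names that differ only in an ending like _2 or _b are one class to them, and where a whole thing is asked for, a point or a joint stands for the part that bears it (a point fixed in the world has none). Each returns a list of dicts, best first, with "conf" (0 to 1); they miss things now and then, are a little off and sometimes report something else, mostly with a low value. They report only what shows in the picture. A call takes as long as a camera call. They do not tell look-alikes from the thing itself.
- search_frame(camera, thing): "at" ([x, y, z] in m, in the coordinates of the camera as it stood for that picture, good to about 4 mm: the middle of the surface that is visible of it).
- cut_out(camera, thing): "mask" (420x560 bool, what is visible of it).
- mark_of(camera, thing): "at" ([x, y, z] in m, in the coordinates of the camera as it stood for that picture, good to about 4 mm: a listed point, or the origin of a listed thing).
The state is a dict: "t": time; "q": joint angles; "dq": joint speeds; "effort": joint torques, N m; "tool_pos": TCP position; "tool_rot": TCP orientation; "contact_force": force on the tool from outside, world axes, zero at the start; "wrist_torque": the same for the moment, N m; "opening": finger opening in m.
Only numpy, scipy, OpenCV 4.12 (cv2) and the standard library are available. Lean on these libraries where they do the work, as an engineer would, in place of code of your own. Each camera call takes 0.05 s, during which the arm holds its last target. There are 200 camera calls.

## Task

Change the sleeve on the bench spindle sander; its nut is already slack. Lift the worn grey sleeve off the rubber drum and put it in the green scrap crate, slide the brown sleeve fully down over the drum, then screw the knurled brass nut on top clockwise until it comes to its stop. Put every blue sleeve that stands on the bench fully down on a free wooden storage post beside the sander, one to a post, and leave the wood block, the chisel and the glue bottle where they are.

Things in the scene. Friction and masses are not known exactly. Their poses are not given: they have to be found in the camera images.
- worn: the worn sleeve, grey with dark bands, at first on the sander's drum; a stiff open tube standing on end, 62 mm outside, 54 mm bore, 76 mm high, 80 g; origin at the centre of its lower end, z along its axis (up as it stands)
- brown: the new sleeve to fit, red-brown; a stiff open tube standing on end, 62 mm outside, 54 mm bore, 76 mm high, 80 g; origin at the centre of its lower end, z along its axis (up as it stands)
- blue1: a spare sleeve, blue (one to three of the three are there); a stiff open tube standing on end, 62 mm outside, 54 mm bore, 76 mm high, 80 g; origin at the centre of its lower end, z along its axis (up as it stands)
- blue2: a spare sleeve, blue (one to three of the three are there); a stiff open tube standing on end, 62 mm outside, 54 mm bore, 76 mm high, 80 g; origin at the centre of its lower end, z along its axis (up as it stands)
- blue3: a spare sleeve, blue (one to three of the three are there); a stiff open tube standing on end, 62 mm outside, 54 mm bore, 76 mm high, 80 g; origin at the centre of its lower end, z along its axis (up as it stands)
- sander: the bench-set spindle sander; origin on the spindle axis at bench level, z up. Its metal table's top is 60 mm above the bench and reaches 110 mm from the axis towards -x (the robot), 190 mm towards +x and 130 mm to each side, with a round recess 75 mm wide, 6 mm deep about the drum. A plywood ledge with three storage posts is at its +y side
- drum_seat (a point): on the spindle axis, on the recess floor, where a fitted sleeve's lower end rests (54 mm above the bench). The black rubber drum rises from here: 50 mm across, 78 mm high, top edge bevelled to 40 mm over its last 6 mm, so a sleeve has 2 mm to spare all round while the nut is slack. As the nut tightens the rubber swells by up to 2.6 mm at four places and grips the sleeve
- nut (a joint): turn of the knurled brass nut on top of the drum, rad: 0 fully slack, grows clockwise seen from above, 16.0 at its hard stop (tight; two and a half turns). It starts between 0 and 1.2, stays where it is left and takes about 0.05 Nm, a little more near the stop
- nut_top (a point): centre of the nut's flat top; the nut is a round knurled knob 38 mm across, 22 mm high below this point, smaller than the sleeves' bore: they pass over it. Slack, its top is 108 mm above drum_seat; it sinks 2 mm a turn, to 103 mm. A 10 mm thick stud stands up to 8 mm out of its top. With a sleeve fitted the nut's lower edge is 5 to 10 mm above the sleeve's upper end
- post0 (a point): nearest the robot of the three wooden storage posts on the ledge at the sander's left (+y) side, 190 mm from the spindle axis and 100 mm apart: the centre of its foot, on the ledge, 20 mm above the bench. The post is 42 mm in diameter, 60 mm high, its top edge bevelled; a stored sleeve's lower end rests on the ledge, at this level
- post1 (a point): the middle of the three wooden storage posts on the ledge at the sander's left (+y) side, 190 mm from the spindle axis and 100 mm apart: the centre of its foot, on the ledge, 20 mm above the bench. The post is 42 mm in diameter, 60 mm high, its top edge bevelled; a stored sleeve's lower end rests on the ledge, at this level
- post2 (a point): the farthest of the three wooden storage posts on the ledge at the sander's left (+y) side, 190 mm from the spindle axis and 100 mm apart: the centre of its foot, on the ledge, 20 mm above the bench. The post is 42 mm in diameter, 60 mm high, its top edge bevelled; a stored sleeve's lower end rests on the ledge, at this level
- crate: green slatted scrap crate, open on top, 240 (its x) x 180 (its y) x 90 mm high, 5 mm walls, fixed to the bench; origin at the centre of its underside. Two flat offcuts 12 mm thick lie along its sides
- heel_block: brown wood block 90 x 45 x 30 mm lying on the sander's table behind the drum; not part of the job
- chisel: chisel with a wooden handle, 240 mm long, 26 mm thick, lying along x (origin at its middle); not part of the job
- glue: white glue bottle with an orange cap, 56 mm across, 150 mm high, standing; not part of the job
Not all that is in view belongs to the job. Leave any orange or pink look-alike of the blue3 alone.

How it is judged:
By the outcome, as a careful person would: the job done as asked, in the order asked, and still so for the second after the job is handed in, with the robot touching nothing.
Of blue1, blue2, blue3 only 1 to 3 are there at a start; the rules pass over those that are not, and their reading is None.
At some moment in a run one of brown, blue1, blue2, blue3 may be knocked a few centimetres aside while the robot is not near it.
It also fails if it takes over 210 s, if anything falls off the work surface, if the arm or the gripper's body presses on something with over 40 N, if the wrist force passes 120 N, or if a joint passes its speed limit or range.

## Working session

There is one attempt and no reset: what is moved stays moved. The work goes in short steps, Python scripts to look and compute and a tool call to move; the robot and the scene stay as the last step left them, time stands still between calls to the robot, and variables do not carry over. Pictures are saved under pics/ and viewed, about 12 in all and at most 16, crops included, and the job is handed in when it is done.

Besides the shell and the picture viewer there is one more tool, called after ">>>" as name([rows], argument=value, ...), one row to a line, values as JSON. arm_command: Moves the arm, as the interface text tells. Its arguments: {"type":"object","properties":{"plan":{"type":"array","items":{"type":"array","items":{"type":"array","items":{"type":"number"}}}},"squeeze":{"type":"number"}},"required":["plan"]}

```bash
mkdir -p pics; cat > h.py <<'E'
import numpy as np, cv2
from scipy.spatial.transform import Rotation as R
from station import ctrl, get_image, calibration, finish_job, search_frame, cut_out, mark_of
def snap(cam, fn=None):
    o=ctrl.get_obs(); im=get_image(cam)
    if fn: cv2.imwrite('pics/'+fn, im[:,:,::-1])
    return o,im
def c2w(cam,o=None):
    c=calibration(cam)
    if cam!='wrist': return np.array(c['cam_to_world'])
    T=np.eye(4); T[:3,:3]=R.from_rotvec(o['tool_rot']).as_matrix(); T[:3,3]=o['tool_pos']
    return T@np.array(c['hand_eye'])
def W(T,p): return (T@np.append(p,1))[:3]
def st():
    o=ctrl.get_obs(); print('t',round(o['t'],2),'pos',np.round(o['tool_pos'],4),'op',round(o['opening'],4),'F',np.round(o['contact_force'],1),'q',np.round(o['q'],2))
    M=R.from_rotvec(o['tool_rot']).as_matrix(); print('tool axes cols\n',np.round(M,3)); return o,M
E
python3 - <<'E'
from h import *
st()
ims=[]
for cam in ['top','scene']:
    o,im=snap(cam,cam+'0.png'); T=c2w(cam,o)
    print(cam,{k:np.round(v,2).tolist() for k,v in calibration(cam).items()})
    for n in ['worn','brown','blue1','nut_top','drum_seat','post0','post1','post2','crate','glue','chisel','heel_block']:
        for d in mark_of(cam,n)[:5]:
            print(' ',n,round(d['conf'],2),np.round(W(T,d['at']),3))
E
```

```text
t 0.0 pos [ 0.2034 -0.5903  0.2301] op 0.0856 F [ 0.7 -0.1  0.4] q [-1.36  0.05  1.61  0.    1.48 -0.12]
tool axes cols
 [[-0.     0.326 -0.945]
 [ 0.002 -0.945 -0.326]
 [-1.    -0.002 -0.   ]]
top {'fx': 449.28, 'fy': 449.28, 'cx': 280.46, 'cy': 210.44, 'cam_to_world': [[-0.01, -0.98, 0.21, 0.25], [-1.0, 0.01, -0.01, -0.06], [0.01, -0.21, -0.98, 1.46], [0.0, 0.0, 0.0, 1.0]]}
  worn 0.66 [0.547 0.026 0.053]
  worn 0.25 [ 0.474 -0.459 -0.002]
  brown 0.51 [ 0.558 -0.249 -0.001]
  blue1 0.91 [ 0.52  -0.542 -0.001]
  blue1 0.82 [ 0.756 -0.186 -0.001]
  blue1 0.72 [ 0.396 -0.221 -0.001]
  blue1 0.69 [ 0.434 -0.36  -0.001]
  blue1 0.54 [ 0.562 -0.363 -0.002]
  nut_top 0.42 [0.547 0.031 0.155]
  drum_seat 0.55 [0.54  0.024 0.054]
  drum_seat 0.47 [0.467 0.223 0.027]
  post0 0.74 [0.57  0.213 0.02 ]
  post0 0.68 [0.468 0.222 0.026]
  post0 0.62 [0.67  0.203 0.022]
  post0 0.58 [0.544 0.018 0.003]
  post1 0.74 [0.57  0.213 0.02 ]
  post1 0.68 [0.468 0.222 0.026]
  post1 0.62 [0.67  0.203 0.022]
  post1 0.58 [0.544 0.018 0.003]
  post2 0.74 [0.57  0.213 0.02 ]
  post2 0.68 [0.468 0.222 0.026]
[... 714 characters left out ...]

  nut_top 0.75 [0.543 0.023 0.159]
  drum_seat 0.96 [0.545 0.025 0.055]
  post0 0.88 [0.47  0.219 0.014]
  post0 0.79 [0.664 0.208 0.019]
  post0 0.77 [0.572 0.215 0.017]
  post0 0.28 [ 0.655 -0.25   0.001]
  post1 0.88 [0.47  0.219 0.014]
  post1 0.79 [0.664 0.208 0.019]
  post1 0.77 [0.572 0.215 0.017]
  post1 0.28 [ 0.655 -0.25   0.001]
  post2 0.88 [0.47  0.219 0.014]
  post2 0.79 [0.664 0.208 0.019]
  post2 0.77 [0.572 0.215 0.017]
  post2 0.28 [ 0.655 -0.25   0.001]
  crate 0.9 [ 0.444  0.43  -0.002]
  glue 0.71 [ 0.654 -0.25   0.004]
  chisel 0.63 [ 0.474 -0.466  0.001]
  chisel 0.44 [0.546 0.029 0.052]
  heel_block 0.87 [ 0.673 -0.047  0.06 ]
  heel_block 0.36 [ 0.473 -0.466  0.   ]
```

View pics/top0.png

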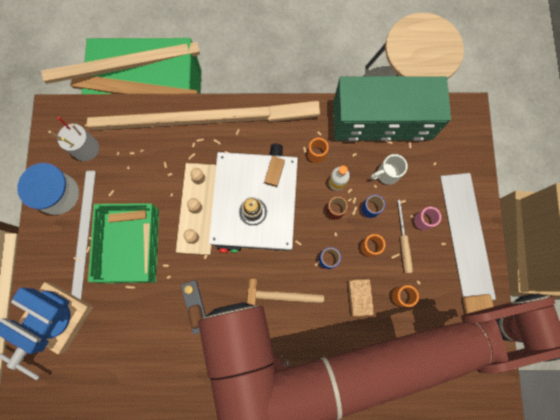

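View pics/scene0.png

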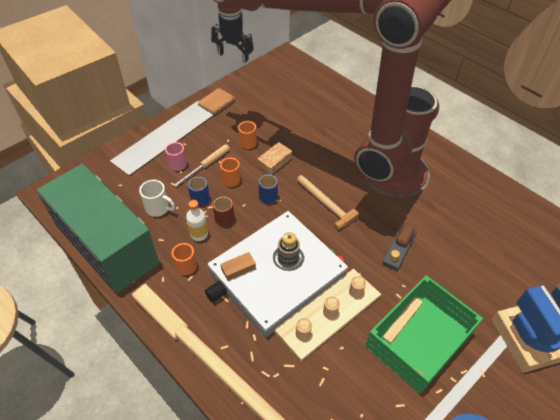

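The top view shows these candidates:
- **Worn:** on the drum at (252,210).
- **Brown:** red-brown tube at (338,208).
- **Blue:** (330,258) and (373,206).
- **Look-alikes to leave:** orange at (318,150), (373,245) and (406,296), pink at (427,218), and the grey mug at (391,169).

I'll check the colours in one crop.

```bash
cat >> h.py <<'E'
def go(x,y,z,n=None):
    o,M=st(); d=M.T@(np.array([x,y,z])-o['tool_pos']); print('need tool dxyz',np.round(d,4),'rows>=',np.linalg.norm(d)/.0417)
E
python3 - <<'E'
import cv2
a=cv2.imread('pics/top0.png')[130:310,170:450]
cv2.imwrite('pics/crop0.png',cv2.resize(a,None,fx=2.8,fy=2.8,interpolation=cv2.INTER_CUBIC))
from h import *
go(.546,.026,.26)
E
```

```text
t 1.3 pos [ 0.2036 -0.5909  0.2313] op 0.0856 F [ 0.4 -0.   0.2] q [-1.36  0.05  1.61  0.    1.48 -0.12]
tool axes cols
 [[ 0.     0.326 -0.945]
 [ 0.    -0.945 -0.326]
 [-1.     0.    -0.   ]]
need tool dxyz [-0.0287 -0.4717 -0.5247] rows>= 16.933970604472453
```

View pics/crop0.png

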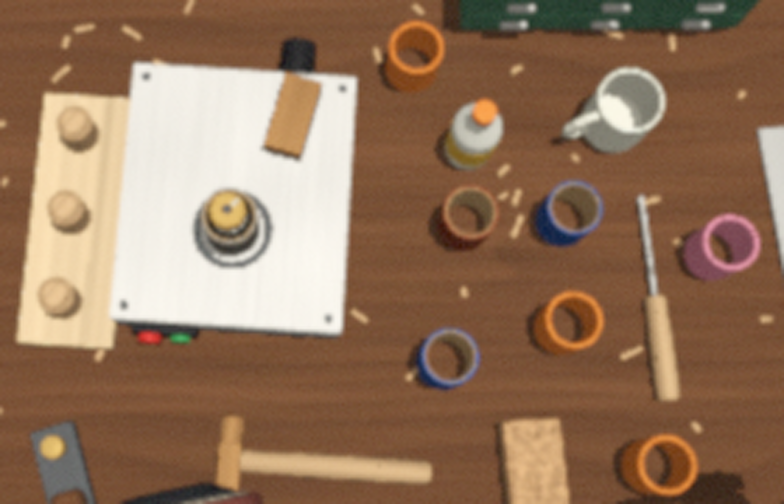

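The crop confirms the worn sleeve on the drum (230,230), brown at (467,218), and blues at (569,212) and (449,358). Orange and pink are look-alikes. Moving to hover above the drum.

>>> arm_command([
  [[-0.002, -0.0262, -0.0292, 0, 0, 0, 0.085], [-0.002, -0.0262, -0.0292, 0, 0, 0, 0.085], [-0.002, -0.0262, -0.0292, 0, 0, 0, 0.085], [-0.002, -0.0262, -0.0292, 0, 0, 0, 0.085], [-0.002, -0.0262, -0.0292, 0, 0, 0, 0.085], [-0.002, -0.0262, -0.0292, 0, 0, 0, 0.085], [-0.002, -0.0262, -0.0292, 0, 0, 0, 0.085], [-0.002, -0.0262, -0.0292, 0, 0, 0, 0.085], [-0.002, -0.0262, -0.0292, 0, 0, 0, 0.085], [-0.002, -0.0262, -0.0292, 0, 0, 0, 0.085], [-0.002, -0.0262, -0.0292, 0, 0, 0, 0.085], [-0.002, -0.0262, -0.0292, 0, 0, 0, 0.085], [-0.002, -0.0262, -0.0292, 0, 0, 0, 0.085], [-0.002, -0.0262, -0.0292, 0, 0, 0, 0.085], [-0.002, -0.0262, -0.0292, 0, 0, 0, 0.085], [-0.002, -0.0262, -0.0292, 0, 0, 0, 0.085], [-0.002, -0.0262, -0.0292, 0, 0, 0, 0.085], [-0.002, -0.0262, -0.0292, 0, 0, 0, 0.085]],
])

```text
t: 2.8
tool_pos: [0.56, 0.0476, 0.2702]
tool_rot: [2.056, 0.321, -2.038]
contact_force: [0.3, -1.2, -0.1]
opening: 0.0847
```

```bash
cat >> h.py <<'E'
def marks(cam,names,k=3,fn=None):
    o,im=snap(cam,fn); T=c2w(cam,o)
    for n in names:
        for d in mark_of(cam,n)[:k]: print(' ',cam,n,round(d['conf'],2),np.round(W(T,d['at']),4))
E
python3 - <<'E'
from h import *
print(np.round(calibration('wrist')['hand_eye'],3),calibration('wrist')['fx'])
marks('wrist',['worn','nut_top','drum_seat'],2,'w1.png')
go(.546,.026,.26)
E
```

```text
[[-0.    -0.27   0.963 -0.142]
 [ 1.     0.001  0.    -0.   ]
 [-0.001  0.963  0.27  -0.069]
 [ 0.     0.     0.     1.   ]] 325.19226210127806
  wrist worn 0.63 [0.5468 0.0271 0.0548]
  wrist worn 0.56 [0.6707 0.206  0.0228]
  wrist nut_top 0.64 [0.5443 0.0288 0.1601]
t 3.0 pos [0.5594 0.0464 0.2696] op 0.0849 F [-0.3 -0.2  1. ] q [-0.05 -0.12  1.72 -0.01  1.54  1.2 ]
tool axes cols
 [[ 0.008  0.314 -0.949]
 [-0.006 -0.949 -0.314]
 [-1.     0.008 -0.006]]
need tool dxyz [0.0097 0.0151 0.0192] rows>= 0.6290768580787148
```

View pics/w1.png

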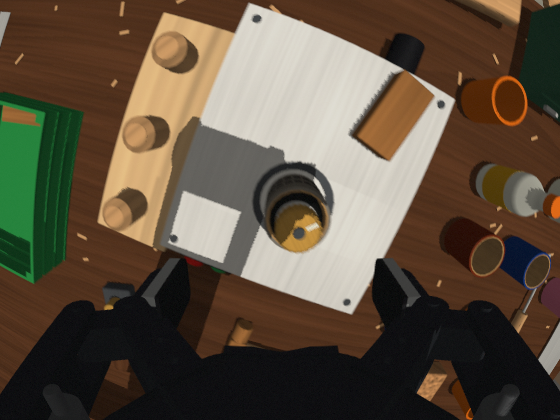

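The wrist view shows the worn sleeve around the nut at (298,210), stud top at (299,232), and the jaws to left and right. I'll cross-check by ray.

```bash
cat >> h.py <<'E'
def ray(cam,u,v,z,o):
    c=calibration(cam); T=c2w(cam,o); a=np.array([u-c['cx'],v-c['cy']])
    if cam=='wrist':
        r=np.hypot(*a); th=r/c['fx']; d=np.array([*(a/r*np.sin(th)),np.cos(th)])
    else: d=np.array([a[0]/c['fx'],a[1]/c['fy'],1])
    d=T[:3,:3]@d; return T[:3,3]+d*(z-T[2,3])/d[2]
def proj(p,o):
    c=calibration('wrist'); q=np.linalg.inv(c2w('wrist',o))@np.append(p,1); q=q[:3]
    th=np.arctan2(np.hypot(q[0],q[1]),q[2]); e=q[:2]/np.hypot(q[0],q[1]); return np.array([c['cx'],c['cy']])+c['fx']*th*e
def circ(fn,im,o,x,y,rings):
    im=im.copy()
    for z,r in rings:
        pts=np.array([proj([x+r*np.cos(t),y+r*np.sin(t),z],o) for t in np.linspace(0,6.28,60)])
        cv2.polylines(im,[np.round(pts*8).astype(int)],True,(0,255,255),1,shift=3)
    return im
E
python3 - <<'E'
from h import *
o,im=snap('wrist')
print(ray('wrist',299,232,.169,o))
im2=circ('',im,o,.5455,.0275,[(.130,.031),(.161,.019),(.054,.0375)])
cv2.imwrite('pics/w2.png',cv2.resize(im2[140:270,220:380],None,fx=4.5,fy=4.5)[:,:,::-1])
E
```

```text
[0.54727819 0.02623951 0.169     ]
```

View pics/w2.png

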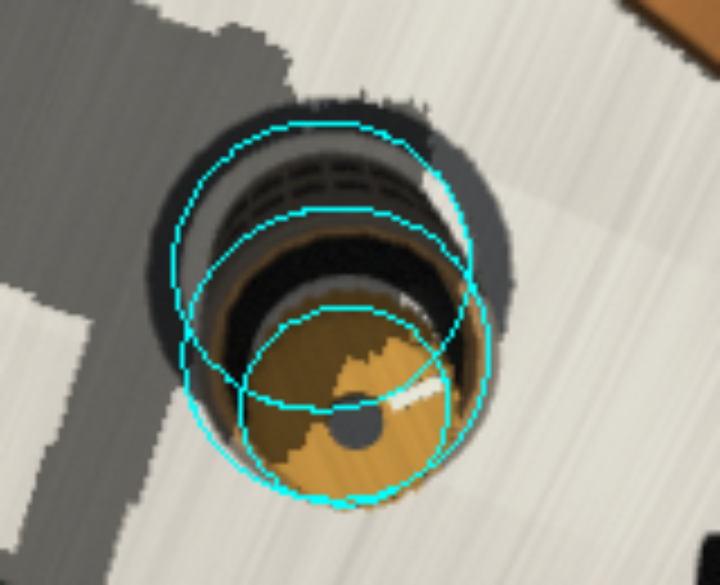

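```bash
python3 -c "
from h import *
go(.5465,.0262,.25); M=st()[1]
# upright correction
print('turn', np.degrees((R.from_matrix(M).inv()*R.from_matrix(np.array([[0,.3256,-.9455],[0,-.9455,-.3256],[-1,0,0]]))).as_rotvec()).round(2))"
```

```text
t 3.05 pos [0.5591 0.0454 0.2696] op 0.0847 F [ 0.8 -0.5  0.3] q [-0.05 -0.13  1.72 -0.01  1.54  1.2 ]
tool axes cols
 [[ 0.008  0.312 -0.95 ]
 [-0.006 -0.95  -0.312]
 [-1.     0.008 -0.006]]
need tool dxyz [0.0196 0.0141 0.0181] rows>= 0.7244320906015176
t 3.05 pos [0.5591 0.0454 0.2696] op 0.0847 F [ 0.8 -0.5  0.3] q [-0.05 -0.13  1.72 -0.01  1.54  1.2 ]
tool axes cols
 [[ 0.008  0.312 -0.95 ]
 [-0.006 -0.95  -0.312]
 [-1.     0.008 -0.006]]
turn [-0.82 -0.35 -0.45]
```

>>> arm_command([
  [[0.01, 0.007, 0.009, 0, -0.3, -0.4, 0.085], [0.01, 0.007, 0.009, 0, 0, 0, 0.085], [0, 0, 0, 0, 0, 0, 0.085], [0, 0, 0, 0, 0, 0, 0.085]],
])

```text
t: 3.38
tool_pos: [0.5436, 0.0202, 0.2478]
tool_rot: [2.053, 0.321, -2.054]
contact_force: [1.1, 0.0, 1.1]
opening: 0.0849
```

```bash
cat >> h.py <<'E'
def tilt():
    o=ctrl.get_obs(); M=R.from_rotvec(o['tool_rot']).as_matrix(); e=M.T@np.array([0,0,-1]); e=np.cross([1,0,0],e); print('tilt fix deg about y,z',np.degrees(e[1:]).round(2),'yaw of jaw',np.degrees(np.arctan2(M[1,1],M[0,1])).round(2))
E
python3 -c "
from h import *
go(.5465,.0262,.12);tilt();marks('wrist',['worn','nut_top'],1)"
```

```text
t 3.38 pos [0.5436 0.0202 0.2478] op 0.0849 F [1.1 0.  1.1] q [-0.1  -0.15  1.78 -0.    1.51  1.16]
tool axes cols
 [[-0.     0.306 -0.952]
 [-0.001 -0.952 -0.306]
 [-1.     0.001  0.   ]]
need tool dxyz [ 0.1278 -0.0049 -0.0046] rows>= 3.0683822134453407
tilt fix deg about y,z [ 0.02 -0.05] yaw of jaw -72.2
  wrist nut_top 0.65 [0.5481 0.0287 0.1627]
```

>>> arm_command([
  [[0.025, -0.003, -0.002, 0, 0, 0, 0.085], [0.025, -0.002, -0.002, 0, 0, 0, 0.085], [0.025, 0, 0, 0, 0, 0, 0.085], [0.02, 0, 0, 0, 0, 0, 0.085], [0, 0, 0, 0, 0, 0, 0.085], [0, 0, 0, 0, 0, 0, 0.085]],
])

```text
t: 4.03
tool_pos: [0.5514, 0.0269, 0.1568]
tool_rot: [2.065, 0.319, -2.039]
contact_force: [-0.3, 0.6, 0.3]
opening: 0.085
```

```bash
python3 -c "
from h import *
go(.5465,.0262,.105);tilt()"
```

```text
t 4.03 pos [0.5514 0.0269 0.1568] op 0.085 F [-0.3  0.6  0.3] q [-0.09 -0.07  1.86  0.    1.34  1.17]
tool axes cols
 [[ 0.013  0.306 -0.952]
 [-0.001 -0.952 -0.306]
 [-1.     0.005 -0.012]]
need tool dxyz [ 0.0518 -0.0011  0.0055] rows>= 1.2486915859164598
tilt fix deg about y,z [-0.7  -0.29] yaw of jaw -72.16
```

>>> arm_command([
  [[0.026, 0, 0.003, 0, -0.7, -0.3, 0.085], [0.022, 0, 0.002, 0, 0, 0, 0.085], [0, 0, 0, 0, 0, 0, 0.085], [0, 0, 0, 0, 0, 0, 0.085]],
])

```text
t: 4.37
tool_pos: [0.5521, 0.0251, 0.1159]
tool_rot: [2.064, 0.32, -2.041]
contact_force: [-0.4, -0.0, 1.5]
opening: 0.085
```

```bash
python3 -c "
from h import *
go(.5465,.0262,.105);tilt()"
```

```text
t 4.37 pos [0.5521 0.0251 0.1159] op 0.085 F [-0.4 -0.   1.5] q [-0.09 -0.03  1.89  0.    1.26  1.17]
tool axes cols
 [[ 0.011  0.307 -0.952]
 [-0.001 -0.952 -0.307]
 [-1.     0.004 -0.011]]
need tool dxyz [ 0.0108 -0.0028  0.0051] rows>= 0.294298223356452
tilt fix deg about y,z [-0.6  -0.23] yaw of jaw -72.14
```

>>> arm_command([
  [[0.011, -0.002, 0.005, 0, -0.6, -0.2, 0.085], [0, 0, 0, 0, 0, 0, 0.085], [0, 0, 0.002, 0, -0.2, 0, 0.085], [0, 0, 0, 0, 0, 0, 0.06], [0, 0, 0, 0, 0, 0, 0.05], [0, 0, 0, 0, 0, 0, 0.05], [0, 0, 0, 0, 0, 0, 0.05], [0, 0, 0, 0, 0, 0, 0.05]],
], squeeze=30)

```text
t: 5.03
tool_pos: [0.5489, 0.0248, 0.1128]
tool_rot: [2.059, 0.319, -2.044]
contact_force: [-0.2, -0.0, -0.3]
opening: 0.061
```

```bash
python3 -c "
from h import *
go(.5465,.0262,.105);tilt()"
```

```text
t 5.03 pos [0.5489 0.0248 0.1128] op 0.061 F [-0.2 -0.  -0.3] q [-0.09 -0.03  1.9  -0.    1.26  1.17]
tool axes cols
 [[ 0.007  0.307 -0.952]
 [-0.002 -0.952 -0.307]
 [-1.     0.005 -0.006]]
need tool dxyz [ 0.0077 -0.0021  0.0019] rows>= 0.19783955721902255
tilt fix deg about y,z [-0.35 -0.26] yaw of jaw -72.12
```

>>> arm_command([
  [[-0.01, 0, 0, 0, 0, 0, 0.05], [-0.02, 0, 0, 0, 0, 0, 0.05], [-0.025, 0, 0, 0, 0, 0, 0.05], [-0.025, 0, 0, 0, 0, 0, 0.05], [-0.025, 0, 0, 0, 0, 0, 0.05], [-0.025, 0, 0, 0, 0, 0, 0.05], [-0.02, 0, 0, 0, 0, 0, 0.05], [0, 0, 0, 0, 0, 0, 0.05]],
])

```text
t: 5.7
tool_pos: [0.5475, 0.025, 0.2705]
tool_rot: [2.061, 0.318, -2.043]
contact_force: [0.5, -0.2, 1.0]
opening: 0.0608
```

```bash
python3 -c "
from h import *
go(.445,.435,.27);tilt();marks('wrist',['worn','crate'],1,'w3.png')"
```

```text
t 5.7 pos [0.5475 0.025  0.2705] op 0.0608 F [ 0.5 -0.2  1. ] q [-0.09 -0.16  1.75 -0.    1.54  1.17]
tool axes cols
 [[ 0.009  0.307 -0.952]
 [-0.003 -0.952 -0.307]
 [-1.     0.005 -0.008]]
need tool dxyz [-0.0015 -0.4216 -0.0282] rows>= 10.133861973581036
tilt fix deg about y,z [-0.45 -0.3 ] yaw of jaw -72.14
  wrist worn 0.96 [0.5491 0.0245 0.2137]
  wrist crate 0.83 [0.4478 0.4308 0.0029]
```

View pics/w3.png

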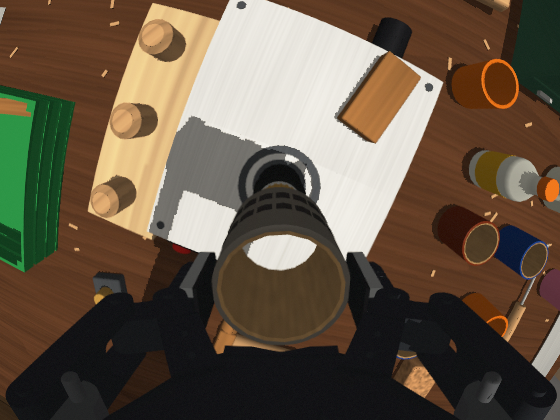

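The worn sleeve is held at (280,285) with its bottom at z≈0.214, clear of the drum. Now to the crate.

>>> arm_command([
  [[0, -0.036, -0.0024, 0, -0.2, -0.1, 0.05], [0, -0.036, -0.0024, 0, -0.2, -0.1, 0.05], [0, -0.036, -0.0024, 0, 0, 0, 0.05], [0, -0.036, -0.0024, 0, 0, 0, 0.05], [0, -0.036, -0.0024, 0, 0, 0, 0.05], [0, -0.036, -0.0024, 0, 0, 0, 0.05], [0, -0.036, -0.0024, 0, 0, 0, 0.05], [0, -0.036, -0.0024, 0, 0, 0, 0.05], [0, -0.036, -0.0024, 0, 0, 0, 0.05], [0, -0.036, -0.0024, 0, 0, 0, 0.05], [0, -0.03, -0.0024, 0, 0, 0, 0.05], [0, 0, 0, 0, 0, 0, 0.05], [0, 0, 0, 0, 0, 0, 0.05]],
])

```text
t: 6.93
tool_pos: [0.4328, 0.4148, 0.2246]
tool_rot: [1.985, 0.302, -2.116]
contact_force: [-0.1, 0.9, -0.5]
opening: 0.0611
```

```bash
python3 -c "
from h import *
go(.447,.435,.07);tilt();marks('wrist',['worn','crate'],1,'w4.png')"
```

```text
t 6.93 pos [0.4328 0.4148 0.2246] op 0.0611 F [-0.1  0.9 -0.5] q [0.63 0.04 1.64 0.02 1.53 1.9 ]
tool axes cols
 [[-0.06   0.3   -0.952]
 [-0.022 -0.954 -0.3  ]
 [-0.998  0.003  0.064]]
need tool dxyz [ 0.153  -0.0155 -0.0295] rows>= 3.754189089064282
tilt fix deg about y,z [ 3.67 -0.19] yaw of jaw -72.52
  wrist worn 0.93 [0.4252 0.4172 0.1701]
  wrist crate 0.66 [0.4506 0.4314 0.0037]
```

View pics/w4.png

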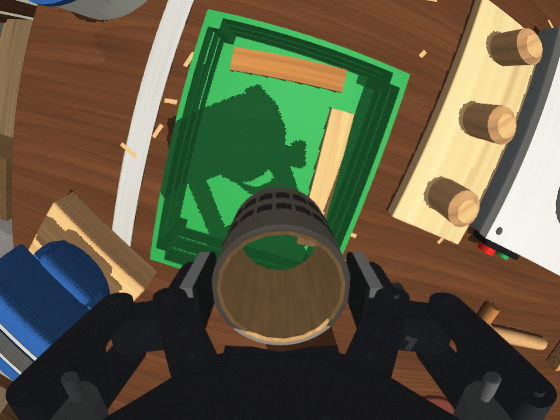

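Worn sleeve is over the crate; the offcuts lie at the far end (290,68) and the right side (340,150). Lowering into the free part.

>>> arm_command([
  [[0.0, -0.011, -0.007, 0, 1.9, 0, 0.05], [0.0, -0.011, -0.007, 0, 1.8, 0, 0.05], [0.03, 0, 0, 0, 0, 0, 0.05], [0.03, 0, 0, 0, 0, 0, 0.05], [0.025, 0, 0, 0, 0, 0, 0.05], [0, 0, 0, 0, 0, 0, 0.05], [0, 0, 0, 0, 0, 0, 0.05]],
])

```text
t: 7.67
tool_pos: [0.448, 0.4314, 0.1402]
tool_rot: [2.078, 0.299, -2.054]
contact_force: [-0.3, 0.4, -0.1]
opening: 0.061
```

```bash
python3 -c "
from h import *
go(.442,.44,.068);tilt()"
```

```text
t 7.67 pos [0.448  0.4314 0.1402] op 0.061 F [-0.3  0.4 -0.1] q [ 0.65  0.11  1.71 -0.01  1.31  1.93]
tool axes cols
 [[ 0.011  0.284 -0.959]
 [ 0.    -0.959 -0.284]
 [-1.     0.003 -0.011]]
need tool dxyz [ 0.0721 -0.0101  0.0041] rows>= 1.7488511961483235
tilt fix deg about y,z [-0.64 -0.16] yaw of jaw -73.48
```

>>> arm_command([
  [[0.025, -0.005, 0.003, 0, -0.6, 0, 0.05], [0.025, -0.005, 0.003, 0, 0, 0, 0.05], [0.015, 0, 0.002, 0, 0, 0, 0.05], [0, 0, 0, 0, 0, 0, 0.05], [0, 0, 0, 0, 0, 0, 0.05]],
])

```text
t: 8.08
tool_pos: [0.4446, 0.4386, 0.0836]
tool_rot: [2.085, 0.297, -2.058]
contact_force: [0.0, 0.4, 0.5]
opening: 0.0609
```

```bash
python3 -c "
from h import *
go(.442,.44,.066);tilt()"
```

```text
t 8.08 pos [0.4446 0.4386 0.0836] op 0.0609 F [0.  0.4 0.5] q [ 0.66  0.18  1.74 -0.    1.22  1.95]
tool axes cols
 [[ 0.012  0.278 -0.961]
 [ 0.005 -0.961 -0.278]
 [-1.    -0.001 -0.013]]
need tool dxyz [ 0.0176 -0.0021  0.0024] rows>= 0.4278088138055634
tilt fix deg about y,z [-0.75  0.08] yaw of jaw -73.86
```

>>> arm_command([
  [[0.016, 0, 0, 0, -0.7, 0, 0.05], [0.004, 0, 0, 0, 0, 0, 0.05], [0, 0, 0, 0, 0, 0, 0.05], [0, 0, 0, 0, 0, 0, 0.066], [0, 0, 0, 0, 0, 0, 0.074], [0, 0, 0, 0, 0, 0, 0.074], [-0.015, 0, 0, 0, 0, 0, 0.074], [-0.025, 0, 0, 0, 0, 0, 0.074], [-0.035, 0, 0, 0, 0, 0, 0.074], [-0.035, 0, 0, 0, 0, 0, 0.085], [-0.035, 0, 0, 0, 0, 0, 0.085], [-0.035, 0, 0, 0, 0, 0, 0.085], [0, 0, 0, 0, 0, 0, 0.085]],
])

```text
t: 9.17
tool_pos: [0.447, 0.4387, 0.2579]
tool_rot: [2.081, 0.298, -2.066]
contact_force: [-0.4, 0.2, 1.1]
opening: 0.085
```

```bash
python3 -c "
from h import *
marks('wrist',['worn'],1); marks('top',['worn','brown','blue1'],6); go(.545,-.15,.26);go(.558,-.248,.26);tilt()"
```

```text
wrist worn 0.57 [0.4473 0.4394 0.0074]
  top worn 0.96 [0.4476 0.4415 0.0034]
  top brown 0.85 [ 0.5588 -0.2468  0.0006]
  top blue1 0.86 [ 0.2726 -0.4482  0.0021]
  top blue1 0.85 [ 0.5208 -0.541  -0.0007]
  top blue1 0.85 [ 0.7563 -0.1858 -0.002 ]
  top blue1 0.65 [ 0.5643 -0.3644 -0.002 ]
  top blue1 0.63 [ 0.3982 -0.2189 -0.0012]
  top blue1 0.49 [ 0.4352 -0.3603  0.0013]
t 9.47 pos [0.4432 0.4356 0.2447] op 0.0853 F [-0.1  0.   0.4] q [0.66 0.04 1.6  0.   1.51 1.95]
tool axes cols
 [[-0.009  0.277 -0.961]
 [-0.006 -0.961 -0.277]
 [-1.     0.003  0.01 ]]
need tool dxyz [-0.0129  0.5909  0.0643] rows>= 14.257481669581331
t 9.47 pos [0.4432 0.4356 0.2447] op 0.0853 F [-0.1  0.   0.4] q [0.66 0.04 1.6  0.   1.51 1.95]
tool axes cols
 [[-0.009  0.277 -0.961]
 [-0.006 -0.961 -0.277]
 [-1.     0.003  0.01 ]]
need tool dxyz [-0.0125  0.6887  0.0789] rows>= 16.625875404390758
tilt fix deg about y,z [ 0.59 -0.16] yaw of jaw -73.94
```

Worn sleeve stands in the crate. On to the brown sleeve.

>>> arm_command([
  [[-0.01, 0.038, 0.0044, 0, 0.6, 0, 0.085], [-0.003, 0.038, 0.0044, 0, 0, 0, 0.085], [-0.003, 0.038, 0.0044, 0, 0, 0, 0.085], [-0.003, 0.038, 0.0044, 0, 0, 0, 0.085], [-0.003, 0.038, 0.0044, 0, 0, 0, 0.085], [-0.003, 0.038, 0.0044, 0, 0, 0, 0.085], [-0.003, 0.038, 0.0044, 0, 0, 0, 0.085], [-0.003, 0.038, 0.0044, 0, 0, 0, 0.085], [-0.003, 0.038, 0.0044, 0, 0, 0, 0.085], [-0.003, 0.038, 0.0044, 0, 0, 0, 0.085], [0, 0.038, 0.0044, 0, 0, 0, 0.085], [0, 0.038, 0.0044, 0, 0, 0, 0.085], [0, 0.038, 0.0044, 0, 0, 0, 0.085], [0, 0.038, 0.0044, 0, 0, 0, 0.085], [0, 0.038, 0.0044, 0, 0, 0, 0.085], [0, 0.038, 0.0044, 0, 0, 0, 0.085], [0, 0.038, 0.0044, 0, 0, 0, 0.085], [0, 0, 0, 0, 0, 0, 0.085]],
])

```text
t: 10.97
tool_pos: [0.5419, -0.2339, 0.2465]
tool_rot: [2.01, 0.303, -2.124]
contact_force: [-1.2, 0.3, 0.2]
opening: 0.0847
```

```bash
python3 -c "
from h import *
marks('wrist',['brown'],2); go(.559,-.247,.2);tilt()"
```

```text
wrist brown 0.93 [ 0.5611 -0.2451  0.0012]
t 11.07 pos [ 0.5416 -0.2294  0.2463] op 0.0848 F [-0.7  0.5  0.3] q [-0.51 -0.01  1.65 -0.03  1.55  0.77]
tool axes cols
 [[-0.056  0.287 -0.956]
 [-0.002 -0.958 -0.287]
 [-0.998 -0.014  0.054]]
need tool dxyz [ 0.0453  0.0225 -0.0141] rows>= 1.260344015346213
tilt fix deg about y,z [3.08 0.8 ] yaw of jaw -73.33
```

>>> arm_command([
  [[0.015, 0.011, -0.008, 0, 1.5, 0.4, 0.085], [0.03, 0.011, -0.008, 0, 1.5, 0.4, 0.085], [0.03, 0, 0, 0, 0, 0, 0.085], [0.02, 0, 0, 0, 0, 0, 0.085], [0, 0, 0, 0, 0, 0, 0.085], [0, 0, 0, 0, 0, 0, 0.085]],
])

```text
t: 11.57
tool_pos: [0.5617, -0.2385, 0.1446]
tool_rot: [2.062, 0.315, -2.064]
contact_force: [0.2, 0.7, 0.8]
opening: 0.0846
```

```bash
python3 -c "
from h import *
marks('wrist',['brown'],2); go(.560,-.246,.05);tilt()"
```

```text
wrist brown 0.65 [ 5.641e-01 -2.460e-01  3.000e-04]
t 11.67 pos [ 0.5622 -0.2389  0.1457] op 0.0852 F [-0.   0.9 -0.5] q [-0.52  0.09  1.72  0.    1.33  0.75]
tool axes cols
 [[-0.     0.294 -0.956]
 [ 0.003 -0.956 -0.294]
 [-1.    -0.003 -0.001]]
need tool dxyz [0.0957 0.0064 0.0042] rows>= 2.3022660429429083
tilt fix deg about y,z [-0.04  0.2 ] yaw of jaw -72.91
```

>>> arm_command([
  [[0.025, 0.004, 0.002, 0, 0, 0, 0.085], [0.025, 0.003, 0.002, 0, -0.3, 0, 0.085], [0.025, 0, 0.001, 0, -0.3, 0, 0.085], [0.015, 0, 0.001, 0, -0.3, 0, 0.085], [0, 0, 0, 0, 0, 0, 0.085]],
])

```text
t: 12.08
tool_pos: [0.5666, -0.2496, 0.0665]
tool_rot: [2.055, 0.299, -2.052]
contact_force: [-0.4, 0.1, -1.2]
opening: 0.0852
```

```bash
python3 -c "
from h import *
go(.562,-.246,.05);tilt()"
```

```text
t 12.08 pos [ 0.5666 -0.2496  0.0665] op 0.0852 F [-0.4  0.1 -1.2] q [-0.53  0.19  1.76 -0.01  1.19  0.74]
tool axes cols
 [[ 0.004  0.297 -0.955]
 [-0.013 -0.955 -0.297]
 [-1.     0.013  0.   ]]
need tool dxyz [ 0.0164 -0.005   0.0033] rows>= 0.41956270251049865
tilt fix deg about y,z [ 0.02 -0.75] yaw of jaw -72.71
```

>>> arm_command([
  [[0.014, -0.003, 0.002, 0, 0, -0.7, 0.085], [0, -0.002, 0.001, 0, 0, 0, 0.085], [0, 0, 0, 0, 0, 0, 0.085], [0, 0, 0, 0, 0, 0, 0.06], [0, 0, 0, 0, 0, 0, 0.05], [0, 0, 0, 0, 0, 0, 0.05], [0, 0, 0, 0, 0, 0, 0.05], [0, 0, 0, 0, 0, 0, 0.05]],
])

```text
t: 12.75
tool_pos: [0.5667, -0.2473, 0.0601]
tool_rot: [2.065, 0.306, -2.046]
contact_force: [-0.4, 0.4, -0.6]
opening: 0.0621
```

```bash
python3 -c "
from h import *
go(.562,-.246,.05);tilt()"
```

```text
t 12.75 pos [ 0.5667 -0.2473  0.0601] op 0.0621 F [-0.4  0.4 -0.6] q [-0.53  0.19  1.76  0.    1.18  0.74]
tool axes cols
 [[ 0.01   0.298 -0.954]
 [-0.005 -0.955 -0.298]
 [-1.     0.008 -0.008]]
need tool dxyz [ 0.01   -0.0027  0.0042] rows>= 0.2679916072024737
tilt fix deg about y,z [-0.48 -0.47] yaw of jaw -72.66
```

>>> arm_command([
  [[-0.01, 0, 0, 0, 0, 0, 0.05], [-0.03, 0, 0, 0, 0, 0, 0.05], [-0.035, 0, 0, 0, 0, 0, 0.05], [-0.035, 0, 0, 0, 0, 0, 0.05], [-0.035, 0, 0, 0, 0, 0, 0.05], [-0.035, 0, 0, 0, 0, 0, 0.05], [-0.015, -0.02, 0, 0, 0, 0, 0.05], [0, -0.04, -0.009, 0, 0, 0, 0.05], [0, -0.04, -0.009, 0, 0, 0, 0.05], [0, -0.04, -0.009, 0, 0, 0, 0.05], [0, -0.04, -0.009, 0, 0, 0, 0.05], [0, -0.03, -0.009, 0, 0, 0, 0.05], [0, 0, 0, 0, 0, 0, 0.05], [0, 0, 0, 0, 0, 0, 0.05]],
])

```text
t: 13.92
tool_pos: [0.5431, -0.0253, 0.2739]
tool_rot: [2.076, 0.298, -2.039]
contact_force: [-0.0, -0.5, -0.3]
opening: 0.0625
```

```bash
python3 -c "
from h import *
marks('wrist',['brown','nut_top'],1,'w5.png'); go(.547,.0255,.265);tilt()"
```

```text
wrist brown 0.9 [ 0.542  -0.0242  0.2158]
  wrist nut_top 0.75 [0.5452 0.029  0.1633]
t 14.07 pos [ 0.5434 -0.0273  0.2733] op 0.062 F [ 0.3 -0.3 -0.8] q [-0.19 -0.18  1.76 -0.    1.54  1.09]
tool axes cols
 [[ 0.018  0.289 -0.957]
 [-0.007 -0.957 -0.29 ]
 [-1.     0.012 -0.016]]
need tool dxyz [ 0.008  -0.0496 -0.0186] rows>= 1.284953476952562
tilt fix deg about y,z [-0.89 -0.66] yaw of jaw -73.17
```

>>> arm_command([
  [[0.0, -0.024, -0.009, 0, -0.4, -0.2, 0.05], [0.0, -0.024, -0.009, 0, 0, 0, 0.05], [0, 0, 0, 0, 0, 0, 0.05], [0, 0, 0, 0, 0, 0, 0.05]],
])

```text
t: 14.4
tool_pos: [0.5476, 0.019, 0.2724]
tool_rot: [2.074, 0.286, -2.058]
contact_force: [-0.7, -0.2, -0.9]
opening: 0.0621
```

```bash
python3 -c "
from h import *
go(.547,.0255,.245);tilt()
o,im=snap('wrist'); T=c2w('wrist',o)
for n in ['brown','nut_top','drum_seat']:
  for d in mark_of('wrist',n)[:1]: print(n,d['conf'],W(T,d['at']))
p=o['tool_pos'];c=W(T,mark_of('wrist','brown')[0]['at'])
im2=circ('',im,o,p[0],p[1],[(c[2],.031),(c[2],.027),(c[2]+.076,.031),(c[2]+.076,.027)])
im2=circ('',im2,o,.5465,.0262,[(.161,.019),(.17,.005)])
cv2.imwrite('pics/w6.png',cv2.resize(im2[120:370,190:380],None,fx=2.4,fy=2.4)[:,:,::-1])
"
```

```text
t 14.4 pos [0.5476 0.019  0.2724] op 0.0621 F [-0.7 -0.2 -0.9] q [-0.1  -0.16  1.75 -0.01  1.54  1.19]
tool axes cols
 [[ 0.009  0.279 -0.96 ]
 [-0.007 -0.96  -0.28 ]
 [-1.     0.009 -0.006]]
need tool dxyz [ 0.0274 -0.0067 -0.0011] rows>= 0.6765952214159826
tilt fix deg about y,z [-0.36 -0.53] yaw of jaw -73.77
brown 0.57 [0.54484143 0.02245089 0.21510961]
drum_seat 0.58 [0.54135088 0.02923024 0.05359334]
```

View pics/w6.png

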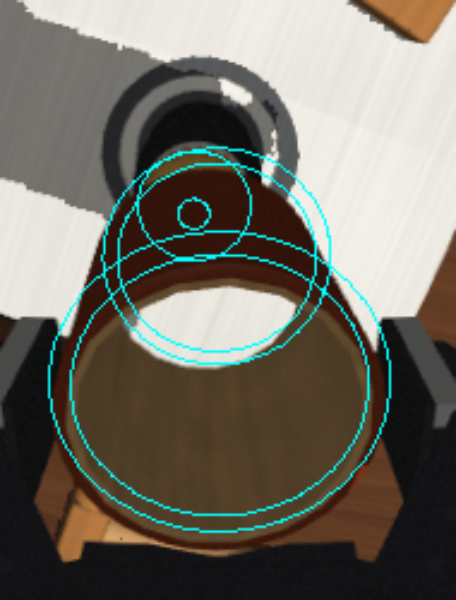

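The brown sleeve sits about 4 mm in +tool-z from the TCP. Both the overlay and the bench measurement agree on this. I'll offset the target accordingly.

>>> arm_command([
  [[0.0, -0.004, -0.003, 0, -0.2, -0.1, 0.05], [0.0, -0.003, -0.002, 0, 0, 0, 0.05], [0.01, 0, 0, 0, 0, 0, 0.05], [0, 0, 0, 0, 0, 0, 0.05]],
])

```text
t: 14.98
tool_pos: [0.5509, 0.0259, 0.2621]
tool_rot: [2.074, 0.284, -2.064]
contact_force: [0.0, -0.1, -2.2]
opening: 0.0619
```

```bash
python3 -c "
from h import *
go(.5503,.0279,.235);tilt()"
```

```text
t 14.98 pos [0.5509 0.0259 0.2621] op 0.0619 F [ 0.  -0.1 -2.2] q [-0.09 -0.14  1.75 -0.01  1.53  1.21]
tool axes cols
 [[ 0.006  0.276 -0.961]
 [-0.006 -0.961 -0.276]
 [-1.     0.007 -0.004]]
need tool dxyz [ 0.0271 -0.0023  0.0001] rows>= 0.6513561031019403
tilt fix deg about y,z [-0.21 -0.42] yaw of jaw -73.98
```

>>> arm_command([
  [[0.012, -0.001, 0.0005, 0, 0, 0, 0.05], [0.012, -0.001, 0.0005, 0, 0, 0, 0.05], [0.012, 0, 0.0005, 0, 0, 0, 0.05], [0.01, 0, 0.0005, 0, 0, 0, 0.05], [0, 0, 0, 0, 0, 0, 0.05]],
])

```text
t: 15.4
tool_pos: [0.5473, 0.0274, 0.2093]
tool_rot: [2.07, 0.285, -2.067]
contact_force: [-0.2, -0.4, -1.9]
opening: 0.0618
```

```bash
python3 -c "
from h import *
go(.5503,.0279,.195);tilt()
o,im=snap('wrist')
cv2.imwrite('pics/w7.png',cv2.resize(im[120:370,190:380],None,fx=2.4,fy=2.4)[:,:,::-1])
"
```

```text
t 15.4 pos [0.5473 0.0274 0.2093] op 0.0618 F [-0.2 -0.4 -1.9] q [-0.08 -0.12  1.82 -0.01  1.44  1.21]
tool axes cols
 [[ 0.003  0.277 -0.961]
 [-0.006 -0.961 -0.277]
 [-1.     0.007 -0.001]]
need tool dxyz [ 0.0143  0.0002 -0.003 ] rows>= 0.350357474536419
tilt fix deg about y,z [-0.05 -0.38] yaw of jaw -73.95
```

View pics/w7.png

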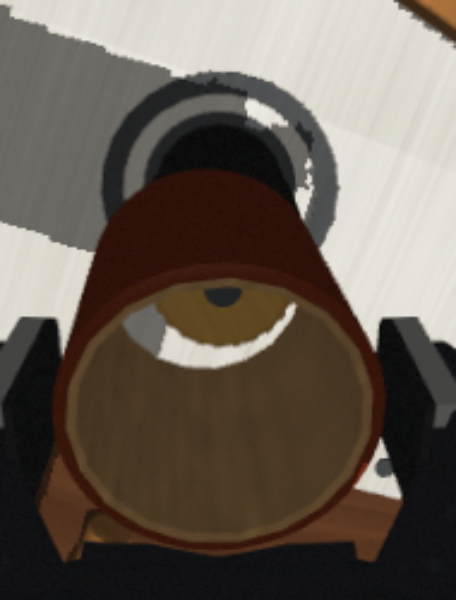

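The nut shows through the bore at (222,315), slightly right of and above centre. I'll correct by about +2 mm in y and −3 mm in z, then go down.

>>> arm_command([
  [[0.0, 0.002, -0.003, 0, 0, 0, 0.05], [0.008, 0, 0, 0, 0, 0, 0.05], [0.006, 0, 0, 0, 0, 0, 0.05], [0, 0, 0, 0, 0, 0, 0.05]],
])

```text
t: 15.78
tool_pos: [0.5523, 0.0259, 0.196]
tool_rot: [2.073, 0.284, -2.063]
contact_force: [-0.5, 0.0, -0.8]
opening: 0.0622
```

```bash
python3 -c "
from h import *
go(.5500,.026,.18);tilt()"
```

```text
t 15.78 pos [0.5523 0.0259 0.196 ] op 0.0622 F [-0.5  0.  -0.8] q [-0.08 -0.1   1.82 -0.01  1.41  1.21]
tool axes cols
 [[ 0.006  0.276 -0.961]
 [-0.006 -0.961 -0.276]
 [-1.     0.008 -0.004]]
need tool dxyz [ 0.016  -0.0009  0.0022] rows>= 0.3872319292176094
tilt fix deg about y,z [-0.22 -0.44] yaw of jaw -73.96
```

>>> arm_command([
  [[0.008, -0.0005, 0.002, 0, 0, 0, 0.05], [0.006, 0, 0.0005, 0, 0, 0, 0.05], [0.004, 0, 0, 0, 0, 0, 0.05]],
])

```text
t: 16.03
tool_pos: [0.5507, 0.0254, 0.178]
tool_rot: [2.076, 0.283, -2.06]
contact_force: [-0.7, 1.5, -0.7]
opening: 0.062
```

```bash
python3 -c "
from h import *
go(.5500,.026,.17);tilt()"
```

```text
t 16.03 pos [0.5507 0.0254 0.178 ] op 0.062 F [-0.7  1.5 -0.7] q [-0.09 -0.09  1.84 -0.01  1.38  1.21]
tool axes cols
 [[ 0.009  0.276 -0.961]
 [-0.007 -0.961 -0.276]
 [-1.     0.009 -0.007]]
need tool dxyz [ 0.008  -0.0008  0.0006] rows>= 0.19433091095948007
tilt fix deg about y,z [-0.38 -0.5 ] yaw of jaw -73.96
```

The sleeve's lower end is already past the bevel with no resistance. Continuing down.

>>> arm_command([
  [[0.01, -0.0005, 0.0005, 0, 0, 0, 0.05], [0.01, 0, 0.0005, 0, 0, 0, 0.05], [0.01, 0, 0.0005, 0, -0.1, 0, 0.05], [0, 0, 0, 0, 0, 0, 0.05]],
])

```text
t: 16.37
tool_pos: [0.5486, 0.025, 0.1438]
tool_rot: [2.073, 0.282, -2.063]
contact_force: [-0.2, -0.7, -1.6]
opening: 0.0621
```

```bash
python3 -c "
from h import *
go(.5500,.026,.114);tilt()"
```

```text
t 16.37 pos [0.5486 0.025  0.1438] op 0.0621 F [-0.2 -0.7 -1.6] q [-0.09 -0.06  1.88 -0.01  1.32  1.21]
tool axes cols
 [[ 0.006  0.276 -0.961]
 [-0.008 -0.961 -0.276]
 [-1.     0.009 -0.004]]
need tool dxyz [ 0.0298 -0.0009 -0.0015] rows>= 0.7166410318914869
tilt fix deg about y,z [-0.21 -0.53] yaw of jaw -73.96
```

>>> arm_command([
  [[0.01, 0, -0.001, 0, 0, 0, 0.05], [0.01, 0, 0, 0, 0, 0, 0.05], [0.007, 0, 0, 0, 0, 0, 0.05], [0.004, 0, 0, 0, 0, 0, 0.05], [0.003, 0, 0, 0, 0, 0, 0.05]],
])

```text
t: 16.78
tool_pos: [0.552, 0.0258, 0.1118]
tool_rot: [2.076, 0.284, -2.06]
contact_force: [-12.8, 0.8, 28.6]
opening: 0.0618
```

```bash
python3 -c "
from h import *
go(.5500,.026,.114);tilt()"
```

```text
t 16.78 pos [0.552  0.0258 0.1118] op 0.0618 F [-12.8   0.8  28.6] q [-0.09 -0.02  1.89 -0.01  1.26  1.21]
tool axes cols
 [[ 0.009  0.276 -0.961]
 [-0.006 -0.961 -0.276]
 [-1.     0.008 -0.007]]
need tool dxyz [-0.0022 -0.0007  0.0018] rows>= 0.07042163151485333
tilt fix deg about y,z [-0.38 -0.47] yaw of jaw -73.96
```

Seated (28 N reaction at the expected height). I'll relieve the load, release, and rise to nut level.

>>> arm_command([
  [[-0.001, 0, 0.001, 0, 0, 0, 0.05], [0, 0, 0, 0, 0, 0, 0.066], [0, 0, 0, 0, 0, 0, 0.085], [0, 0, 0, 0, 0, 0, 0.085], [0, 0, 0, 0, 0, 0, 0.085], [-0.015, 0, 0, 0, 0, 0, 0.085], [-0.03, 0, 0, 0, 0, 0, 0.085], [-0.035, 0, 0, 0, 0, 0, 0.085], [-0.035, 0, 0, 0, 0, 0, 0.085], [-0.02, 0, 0, 0, 0, 0, 0.085], [0, 0, 0, 0, 0, 0, 0.085]],
])

```text
t: 17.7
tool_pos: [0.5479, 0.0266, 0.2481]
tool_rot: [2.068, 0.286, -2.071]
contact_force: [0.4, -0.2, -0.1]
opening: 0.0847
```

```bash
python3 -c "
from h import *
marks('wrist',['brown','nut_top'],1)
go(.5468,.0255,.15);tilt()
o,im=snap('wrist')
im2=circ('',im,o,.5468,.0255,[(.162,.019),(.17,.005),(.13,.031),(.06,.0375)])
cv2.imwrite('pics/w8.png',cv2.resize(im2[100:290,180:400],None,fx=3,fy=3)[:,:,::-1])
"
```

```text
wrist brown 0.98 [0.547  0.0272 0.0536]
  wrist nut_top 0.62 [0.5466 0.0282 0.1613]
t 17.85 pos [0.5453 0.0268 0.2417] op 0.0848 F [-0.3 -0.1 -0.4] q [-0.08 -0.14  1.78 -0.    1.51  1.21]
tool axes cols
 [[-0.01   0.276 -0.961]
 [-0.004 -0.961 -0.276]
 [-1.     0.001  0.011]]
need tool dxyz [ 0.0917  0.0016 -0.0021] rows>= 2.200357078636089
tilt fix deg about y,z [ 0.6  -0.07] yaw of jaw -73.97
```

View pics/w8.png

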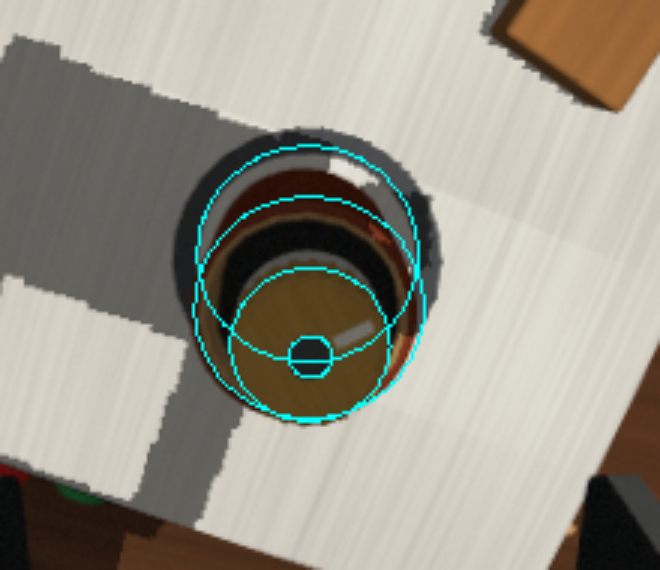

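Brown is fitted at z≈0.0536 and the nut is at (0.5468, 0.0255). Next I unwind the wrist above the nut.

>>> arm_command([
  [[0, 0, 0, 0, 0.6, 0, 0.085], [0, 0, 0, -7.1, 0, 0, 0.085], [0, 0, 0, -7.1, 0, 0, 0.085], [0, 0, 0, -7.1, 0, 0, 0.085], [0, 0, 0, -7.1, 0, 0, 0.085], [0, 0, 0, -7.1, 0, 0, 0.085], [0, 0, 0, -7.1, 0, 0, 0.085], [0, 0, 0, -7.1, 0, 0, 0.085], [0, 0, 0, -7.1, 0, 0, 0.085], [0, 0, 0, -7.1, 0, 0, 0.085], [0, 0, 0, -7.1, 0, 0, 0.085], [0, 0, 0, -7.1, 0, 0, 0.085], [0, 0, 0, -7.1, 0, 0, 0.085], [0, 0, 0, -7.1, 0, 0, 0.085], [0, 0, 0, -7.1, 0, 0, 0.085], [0, 0, 0, -7.1, 0, 0, 0.085], [0, 0, 0, -7.1, 0, 0, 0.085], [0, 0, 0, -7.1, 0, 0, 0.085], [0, 0, 0, -7.1, 0, 0, 0.085], [0, 0, 0, -7.1, 0, 0, 0.085]],
])

```text
t: 19.57
tool_pos: [0.5218, 0.0283, 0.191]
tool_rot: [0.375, 1.607, -0.389]
contact_force: [0.8, 0.4, -0.4]
opening: 0.0849
```

```bash
python3 -c "
from h import *
go(.5468,.0255,.15);tilt()"
```

```text
t 19.57 pos [0.5218 0.0283 0.191 ] op 0.0849 F [ 0.8  0.4 -0.4] q [-0.09 -0.12  1.85  0.    1.48 -1.18]
tool axes cols
 [[-0.069  0.463  0.884]
 [ 0.008  0.886 -0.464]
 [-0.998 -0.025 -0.065]]
need tool dxyz [0.0391 0.0102 0.0261] rows>= 1.153337105876777
tilt fix deg about y,z [-3.71  1.42] yaw of jaw 62.4
```

>>> arm_command([
  [[0, 0.006, 0.014, 0, -1.9, 0.8, 0.085], [-0.002, 0.005, 0.013, 0, -1.8, 0.7, 0.085], [-0.0025, 0.0008, 0.0008, -7.1, -0.15, 0.12, 0.085], [-0.0025, 0.0008, 0.0008, -7.1, -0.15, 0.12, 0.085], [-0.0025, 0.0008, 0.0008, -7.1, -0.15, 0.12, 0.085], [-0.0025, 0.0008, 0.0008, -7.1, -0.15, 0.12, 0.085], [-0.0025, 0.0008, 0.0008, -7.1, -0.15, 0.12, 0.085], [-0.0025, 0.0012, 0.0002, -7.1, -0.03, 0.2, 0.085], [-0.0025, 0.0012, 0.0002, -7.1, -0.03, 0.2, 0.085], [-0.0025, 0.0012, 0.0002, -7.1, -0.03, 0.2, 0.085], [-0.0025, 0.0012, 0.0002, -7.1, -0.03, 0.2, 0.085], [-0.0025, 0.0012, 0.0002, -7.1, -0.03, 0.2, 0.085], [-0.0025, 0.001, -0.0005, -7.1, 0.08, 0.18, 0.085], [-0.0025, 0.001, -0.0005, -7.1, 0.08, 0.18, 0.085]],
])

```text
t: 20.73
tool_pos: [0.5354, 0.0358, 0.1869]
tool_rot: [-0.76, 1.44, 0.844]
contact_force: [0.5, 0.4, 0.6]
opening: 0.0848
```

```bash
python3 -c "
from h import *
go(.5468,.0255,.15);tilt()"
```

```text
t 20.73 pos [0.5354 0.0358 0.1869] op 0.0848 F [0.5 0.4 0.6] q [-0.09 -0.1   1.84  0.03  1.45 -2.69]
tool axes cols
 [[-0.043 -0.854  0.518]
 [ 0.034  0.517  0.855]
 [-0.998  0.055  0.007]]
need tool dxyz [ 0.036  -0.0171 -0.0032] rows>= 0.9585635122644506
tilt fix deg about y,z [ 0.4  -3.15] yaw of jaw 148.81
```

>>> arm_command([
  [[0.0, -0.009, -0.002, 0, 0.2, -1.6, 0.085], [0.005, -0.008, -0.002, 0, 0.2, -1.6, 0.085], [0.01, 0, 0, 0, 0, 0, 0.085], [0.01, 0, 0, 0, 0, 0, 0.085], [0, 0, 0, 0, 0, 0, 0.085]],
])

```text
t: 21.15
tool_pos: [0.5451, 0.0225, 0.1519]
tool_rot: [-0.795, 1.426, 0.794]
contact_force: [0.3, 0.4, -0.5]
opening: 0.0847
```

```bash
python3 -c "
from h import *
go(.5468,.0255,.138);tilt()"
```

```text
t 21.15 pos [0.5451 0.0225 0.1519] op 0.0847 F [ 0.3  0.4 -0.5] q [-0.09 -0.07  1.87 -0.    1.35 -2.68]
tool axes cols
 [[-0.005 -0.852  0.524]
 [-0.003  0.524  0.852]
 [-1.     0.002 -0.005]]
need tool dxyz [0.0139 0.     0.0035] rows>= 0.343538351003901
tilt fix deg about y,z [-0.27 -0.14] yaw of jaw 148.38
```

>>> arm_command([
  [[0.012, 0.0, 0.003, 0, -0.3, -0.1, 0.085], [0.001, 0, 0, 0, 0, 0, 0.07], [0, 0, 0, 0, 0, 0, 0.05], [0, 0, 0, 0, 0, 0, 0.03], [0, 0, 0, 0, 0, 0, 0.03], [0, 0, 0, 0, 0, 0, 0.03], [0, 0, 0, 0, 0, 0, 0.03], [0, 0, 0, 0, 0, 0, 0.03]],
], squeeze=35)

```text
t: 21.82
tool_pos: [0.5441, 0.0255, 0.1356]
tool_rot: [-0.787, 1.428, 0.796]
contact_force: [0.5, 0.2, -2.6]
opening: 0.0368
```

```bash
python3 -c "
from h import *
go(.5468,.0255,.138);tilt()"
```

```text
t 21.82 pos [0.5441 0.0255 0.1356] op 0.0368 F [ 0.5  0.2 -2.6] q [-0.09 -0.05  1.88  0.    1.32 -2.68]
tool axes cols
 [[-0.008 -0.849  0.528]
 [ 0.002  0.528  0.849]
 [-1.     0.007 -0.002]]
need tool dxyz [-0.0025 -0.0023  0.0014] rows>= 0.08758233848673497
tilt fix deg about y,z [-0.13 -0.43] yaw of jaw 148.14
```

>>> arm_command([
  [[-0.002, 0, 0, 7.1, 0, 0, 0.03], [0, 0, 0, 7.1, 0, 0, 0.03], [0, 0, 0, 7.1, 0, 0, 0.03], [0, 0, 0, 7.1, 0, 0, 0.03], [0, 0, 0, 7.1, 0, 0, 0.03], [0, 0, 0, 7.1, 0, 0, 0.03], [0, 0, 0, 7.1, 0, 0, 0.03], [0, 0, 0, 7.1, 0, 0, 0.03]],
])

```text
t: 22.48
tool_pos: [0.5444, 0.0251, 0.1353]
tool_rot: [-0.007, 1.576, 0.009]
contact_force: [-0.7, 0.3, -1.9]
opening: 0.0364
```

```bash
python3 -c "
from h import *
go(.5460,.0255,.138);tilt();print(ctrl.get_obs()['wrist_torque'])"
```

```text
t 22.48 pos [0.5444 0.0251 0.1353] op 0.0364 F [-0.7  0.3 -1.9] q [-0.09 -0.06  1.89  0.    1.32 -1.67]
tool axes cols
 [[-0.005 -0.01   1.   ]
 [ 0.001  1.     0.01 ]
 [-1.     0.001 -0.005]]
need tool dxyz [-0.0028  0.0004  0.0016] rows>= 0.0770932533566918
tilt fix deg about y,z [-0.29 -0.07] yaw of jaw 90.56
[0.01666152 0.06335767 0.06474736]
```

>>> arm_command([
  [[-0.001, 0, 0, 7.1, 0, 0, 0.03], [0, 0, 0, 7.1, 0, 0, 0.03], [0, 0, 0, 7.1, 0, 0, 0.03], [0, 0, 0, 7.1, 0, 0, 0.03], [0, 0, 0, 7.1, 0, 0, 0.03], [0, 0, 0, 7.1, 0, 0, 0.03], [0, 0, 0, 7.1, 0, 0, 0.03], [0, 0, 0, 7.1, 0, 0, 0.03], [0, 0, 0, 7.1, 0, 0, 0.03], [0, 0, 0, 7.1, 0, 0, 0.03], [0, 0, 0, 7.1, 0, 0, 0.03], [0, 0, 0, 7.1, 0, 0, 0.03], [0, 0, 0, 7.1, 0, 0, 0.03], [0, 0, 0, 7.1, 0, 0, 0.03], [0, 0, 0, 7.1, 0, 0, 0.03], [0, 0, 0, 7.1, 0, 0, 0.03], [0, 0, 0, 7.1, 0, 0, 0.03], [0, 0, 0, 7.1, 0, 0, 0.03]],
])

```text
t: 23.98
tool_pos: [0.5436, 0.0245, 0.1345]
tool_rot: [1.68, 0.817, -1.687]
contact_force: [-0.7, 1.2, -1.1]
opening: 0.0369
```

```bash
python3 -c "
from h import *
go(.5460,.0255,.138);tilt();print(ctrl.get_obs()['wrist_torque'])"
```

```text
t 23.98 pos [0.5436 0.0245 0.1345] op 0.0369 F [-0.7  1.2 -1.1] q [-0.09 -0.06  1.89 -0.    1.31  0.58]
tool axes cols
 [[-0.004  0.784 -0.62 ]
 [ 0.    -0.62  -0.784]
 [-1.    -0.003  0.002]]
need tool dxyz [-0.0035  0.0013 -0.0023] rows>= 0.10461860583539635
tilt fix deg about y,z [0.13 0.2 ] yaw of jaw -38.35
[0.03486649 0.0711626  0.07441481]
```

>>> arm_command([
  [[-0.001, 0, 0, 7.1, 0, 0, 0.03], [-0.001, 0, 0, 7.1, 0, 0, 0.03], [0, 0, 0, 7.1, 0, 0, 0.03], [0, 0, 0, 7.1, 0, 0, 0.03], [0, 0, 0, 7.1, 0, 0, 0.03], [0, 0, 0, 7.1, 0, 0, 0.03], [0, 0, 0, 7.1, 0, 0, 0.03], [0, 0, 0, 7.1, 0, 0, 0.03], [0, 0, 0, 7.1, 0, 0, 0.03], [0, 0, 0, 7.1, 0, 0, 0.03], [0, 0, 0, 7.1, 0, 0, 0.03], [0, 0, 0, 7.1, 0, 0, 0.03], [0, 0, 0, 7.1, 0, 0, 0.03], [0, 0, 0, 7.1, 0, 0, 0.03], [0, 0, 0, 7.1, 0, 0, 0.03], [0, 0, 0, 7.1, 0, 0, 0.03], [0, 0, 0, 7.1, 0, 0, 0.03], [0, 0, 0, 0, 0, 0, 0.045], [0, 0, 0, 0, 0, 0, 0.06], [0, 0, 0, 0, 0, 0, 0.065]],
])

```text
t: 25.65
tool_pos: [0.5447, 0.0252, 0.135]
tool_rot: [-1.464, 1.021, 1.46]
contact_force: [0.1, 0.3, 0.6]
opening: 0.065
```

```bash
python3 -c "
from h import *
go(.5460,.0255,.138);tilt();print(ctrl.get_obs()['wrist_torque'])"
```

```text
t 25.65 pos [0.5447 0.0252 0.135 ] op 0.065 F [0.1 0.3 0.6] q [-0.09 -0.06  1.89  0.    1.31  2.7 ]
tool axes cols
 [[ 0.002 -0.939 -0.343]
 [ 0.    -0.343  0.939]
 [-1.    -0.002 -0.001]]
need tool dxyz [-0.003  -0.0013 -0.0001] rows>= 0.07807784824965935
tilt fix deg about y,z [-0.04  0.13] yaw of jaw -159.94
[-0.02226692  0.01869408 -0.00478886]
```

>>> arm_command([
  [[-0.008, 0, 0, 0, 0, 0, 0.07], [0, 0, 0, -7.1, 0, 0, 0.07], [0, 0, 0, -7.1, 0, 0, 0.07], [0, 0, 0, -7.1, 0, 0, 0.07], [0, 0, 0, -7.1, 0, 0, 0.07], [0, 0, 0, -7.1, 0, 0, 0.07], [0, 0, 0, -7.1, 0, 0, 0.07], [0, 0, 0, -7.1, 0, 0, 0.07], [0, 0, 0, -7.1, 0, 0, 0.07], [0, 0, 0, -7.1, 0, 0, 0.07]],
])

```text
t: 26.48
tool_pos: [0.5496, 0.0242, 0.154]
tool_rot: [-2.193, 0.097, 2.16]
contact_force: [-0.7, -0.4, 0.1]
opening: 0.0699
```

```bash
python3 -c "
from h import *
go(.5460,.0255,.143);tilt();print(ctrl.get_obs()['wrist_torque'])"
```

```text
t 26.48 pos [0.5496 0.0242 0.154 ] op 0.0699 F [-0.7 -0.4  0.1] q [-0.09 -0.08  1.87 -0.    1.33  1.57]
tool axes cols
 [[ 0.015 -0.088 -0.996]
 [-0.002 -0.996  0.088]
 [-1.     0.    -0.015]]
need tool dxyz [ 0.0109 -0.001   0.0038] rows>= 0.2789571515008713
tilt fix deg about y,z [-0.87 -0.02] yaw of jaw -95.05
[0.03627549 0.00512353 0.01230091]
```

>>> arm_command([
  [[0.004, 0, 0.002, -7.1, -0.5, 0, 0.07], [0, 0, 0, -7.1, 0, 0, 0.07], [0, 0, 0, -7.1, 0, 0, 0.07], [0, 0, 0, -7.1, 0, 0, 0.07], [0, 0, 0, -7.1, 0, 0, 0.07], [0, 0, 0, -7.1, 0, 0, 0.07], [0, 0, 0, -7.1, 0, 0, 0.07], [0, 0, 0, -7.1, 0, 0, 0.07], [0, 0, 0, -7.1, 0, 0, 0.07], [0, 0, 0, -7.1, 0, 0, 0.07], [0, 0, 0, -7.1, 0, 0, 0.07], [0, 0, 0, -7.1, 0, 0, 0.07]],
])

```text
t: 27.48
tool_pos: [0.5537, 0.0233, 0.164]
tool_rot: [1.335, 1.11, -1.308]
contact_force: [0.5, -0.5, -0.2]
opening: 0.0701
```

```bash
python3 -c "
from h import *
go(.5460,.0255,.143);tilt();print(ctrl.get_obs()['wrist_torque'])"
```

```text
t 27.48 pos [0.5537 0.0233 0.164 ] op 0.0701 F [ 0.5 -0.5 -0.2] q [-0.09 -0.08  1.86 -0.    1.34  0.07]
tool axes cols
 [[ 0.024  0.987 -0.159]
 [-0.004 -0.159 -0.987]
 [-1.     0.024  0.   ]]
need tool dxyz [ 0.0208 -0.0085 -0.001 ] rows>= 0.5399501868919072
tilt fix deg about y,z [ 0.   -1.37] yaw of jaw -9.12
[ 0.04339854  0.02944715 -0.02137348]
```

>>> arm_command([
  [[0.008, -0.0045, 0, -7.1, 0, -0.7, 0.07], [0.006, -0.003, 0.001, -7.1, 0, -0.6, 0.07], [0.001, -0.0003, -0.0001, -7.1, 0, 0, 0.07], [0.001, -0.0003, -0.0001, -7.1, 0, 0, 0.07], [0.001, -0.0003, -0.0001, -7.1, 0, 0, 0.07], [0.001, -0.0003, -0.0002, -7.1, 0, 0, 0.07], [0.001, -0.0003, -0.0002, -7.1, 0, 0, 0.07], [0.001, -0.0002, -0.0003, -7.1, 0, 0, 0.07], [0.001, -0.0002, -0.0003, -7.1, 0, 0, 0.07], [0.001, -0.0002, -0.0003, -7.1, 0, 0, 0.07], [0.001, -0.0002, -0.0003, -7.1, 0, 0, 0.07], [0.001, -0.0001, -0.0003, -7.1, 0, 0, 0.07], [0.001, -0.0001, -0.0003, -7.1, 0, 0, 0.07]],
])

```text
t: 28.57
tool_pos: [0.5496, 0.0219, 0.1535]
tool_rot: [0.079, 1.548, -0.086]
contact_force: [0.1, 0.2, -0.1]
opening: 0.0701
```

```bash
python3 -c "
from h import *
go(.5460,.0255,.143);tilt();print(ctrl.get_obs()['wrist_torque'])"
```

```text
t 28.57 pos [0.5496 0.0219 0.1535] op 0.0701 F [ 0.1  0.2 -0.1] q [-0.09 -0.08  1.88 -0.    1.32 -1.56]
tool axes cols
 [[ 0.021  0.105  0.994]
 [-0.006  0.994 -0.105]
 [-1.    -0.003  0.021]]
need tool dxyz [ 0.0104  0.0032 -0.0042] rows>= 0.28070852758952813
tilt fix deg about y,z [1.22 0.2 ] yaw of jaw 83.95
[ 0.00127166  0.0312754  -0.04410844]
```

>>> arm_command([
  [[0.006, 0.002, -0.002, -7.1, 0.7, 0.1, 0.07], [0.004, 0.001, -0.002, -7.1, 0.6, 0.1, 0.07], [0.001, 0, -0.0004, -7.1, 0, 0, 0.07], [0.001, 0, -0.0004, -7.1, 0, 0, 0.07], [0.001, 0, -0.0004, -7.1, 0, 0, 0.07], [0.001, 0.0002, -0.0004, -7.1, 0, 0, 0.07], [0.001, 0.0002, -0.0003, -7.1, 0, 0, 0.07], [0.001, 0.0002, -0.0003, -7.1, 0, 0, 0.07], [0.001, 0.0002, -0.0003, -7.1, 0, 0, 0.07], [0.001, 0.0002, -0.0003, -7.1, 0, 0, 0.07]],
])

```text
t: 29.4
tool_pos: [0.5482, 0.0235, 0.1463]
tool_rot: [-0.897, 1.373, 0.879]
contact_force: [-0.4, -0.1, -0.7]
opening: 0.07
```

```bash
python3 -c "
from h import *
go(.5460,.0255,.138);tilt();print(ctrl.get_obs()['wrist_torque'])"
```

```text
t 29.4 pos [0.5482 0.0235 0.1463] op 0.07 F [-0.4 -0.1 -0.7] q [-0.09 -0.07  1.88 -0.    1.32 -2.81]
tool axes cols
 [[ 0.013 -0.91   0.414]
 [-0.004  0.414  0.91 ]
 [-1.    -0.013  0.001]]
need tool dxyz [0.0083 0.0029 0.001 ] rows>= 0.21219205813769162
tilt fix deg about y,z [0.07 0.76] yaw of jaw 155.54
[ 0.02892224 -0.01539834  0.01676489]
```

Re-grip and start stroke 2.

>>> arm_command([
  [[0.008, 0.002, 0.0005, 0, 0, 0.7, 0.06], [0.001, 0.001, 0, 0, 0, 0, 0.045], [0.001, 0, 0, 0, 0, 0, 0.03], [0, 0, 0, 0, 0, 0, 0.03], [0, 0, 0, 0, 0, 0, 0.03], [0, 0, 0, 7.1, 0, 0, 0.03], [0, 0, 0, 7.1, 0, 0, 0.03], [0, 0, 0, 7.1, 0, 0, 0.03], [0, 0, 0, 7.1, 0, 0, 0.03], [0, 0, 0, 7.1, 0, 0, 0.03], [0, 0, 0, 7.1, 0, 0, 0.03], [0, 0, 0, 7.1, 0, 0, 0.03]],
])

```text
t: 30.4
tool_pos: [0.5451, 0.0255, 0.139]
tool_rot: [-0.202, 1.563, 0.205]
contact_force: [-0.5, -0.7, 1.0]
opening: 0.0364
```

```bash
python3 -c "
from h import *
go(.5460,.0255,.137);tilt();print(ctrl.get_obs()['wrist_torque'])"
```

```text
t 30.4 pos [0.5451 0.0255 0.139 ] op 0.0364 F [-0.5 -0.7  1. ] q [-0.09 -0.06  1.88  0.    1.32 -1.92]
tool axes cols
 [[-0.002 -0.256  0.967]
 [ 0.002  0.967  0.256]
 [-1.     0.002 -0.002]]
need tool dxyz [ 0.002  -0.0002  0.0009] rows>= 0.05221029886059504
tilt fix deg about y,z [-0.1  -0.14] yaw of jaw 104.86
[0.01566993 0.04277072 0.10467165]
```

>>> arm_command([
  [[0.0005, 0, 0, 7.1, 0, 0, 0.03], [0.0005, 0, 0, 7.1, 0, 0, 0.03], [0.0005, 0, 0, 7.1, 0, 0, 0.03], [0, 0, 0, 7.1, 0, 0, 0.03], [0, 0, 0, 7.1, 0, 0, 0.03], [0, 0, 0, 7.1, 0, 0, 0.03], [0, 0, 0, 7.1, 0, 0, 0.03], [0, 0, 0, 7.1, 0, 0, 0.03], [0, 0, 0, 7.1, 0, 0, 0.03], [0, 0, 0, 7.1, 0, 0, 0.03], [0, 0, 0, 7.1, 0, 0, 0.03], [0, 0, 0, 7.1, 0, 0, 0.03], [0, 0, 0, 7.1, 0, 0, 0.03], [0, 0, 0, 7.1, 0, 0, 0.03], [0, 0, 0, 7.1, 0, 0, 0.03], [0, 0, 0, 7.1, 0, 0, 0.03], [0, 0, 0, 7.1, 0, 0, 0.03], [0, 0, 0, 7.1, 0, 0, 0.03], [0, 0, 0, 7.1, 0, 0, 0.03], [0, 0, 0, 7.1, 0, 0, 0.03]],
])

```text
t: 32.07
tool_pos: [0.5431, 0.0238, 0.1383]
tool_rot: [1.676, 0.817, -1.691]
contact_force: [-1.8, 1.2, 1.1]
opening: 0.0366
```

```bash
python3 -c "
from h import *
go(.5460,.0255,.136);tilt();print(ctrl.get_obs()['wrist_torque'])"
```

```text
t 32.07 pos [0.5431 0.0238 0.1383] op 0.0366 F [-1.8  1.2  1.1] q [-0.09 -0.06  1.88 -0.    1.33  0.58]
tool axes cols
 [[-0.008  0.784 -0.621]
 [-0.001 -0.621 -0.784]
 [-1.    -0.006  0.006]]
need tool dxyz [ 0.0022  0.0012 -0.0031] rows>= 0.09638894044406694
tilt fix deg about y,z [0.33 0.36] yaw of jaw -38.37
[-0.05066389  0.04871521  0.06553876]
```

>>> arm_command([
  [[0.001, 0, -0.001, 7.1, 0, 0, 0.03], [0.001, 0, -0.001, 7.1, 0, 0, 0.03], [0, 0, 0, 7.1, 0, 0, 0.03], [0, 0, 0, 7.1, 0, 0, 0.03], [0, 0, 0, 7.1, 0, 0, 0.03], [0, 0, 0, 7.1, 0, 0, 0.03], [0, 0, 0, 7.1, 0, 0, 0.03], [0, 0, 0, 7.1, 0, 0, 0.03], [0, 0, 0, 7.1, 0, 0, 0.03], [0, 0, 0, 7.1, 0, 0, 0.03], [0, 0, 0, 7.1, 0, 0, 0.03], [0, 0, 0, 7.1, 0, 0, 0.03], [0, 0, 0, 7.1, 0, 0, 0.03], [0, 0, 0, 7.1, 0, 0, 0.03], [0, 0, 0, 7.1, 0, 0, 0.03], [0, 0, 0, 7.1, 0, 0, 0.03], [0, 0, 0, 7.1, 0, 0, 0.03], [0, 0, 0, 0, 0, 0, 0.045], [0, 0, 0, 0, 0, 0, 0.06], [0, 0, 0, 0, 0, 0, 0.07]],
])

```text
t: 33.73
tool_pos: [0.5434, 0.0263, 0.1375]
tool_rot: [-1.453, 1.032, 1.471]
contact_force: [0.2, -0.1, 0.3]
opening: 0.0678
```

```bash
python3 -c "
from h import *
go(.5460,.0255,.143);tilt();print(ctrl.get_obs()['wrist_torque'])"
```

```text
t 33.73 pos [0.5434 0.0263 0.1375] op 0.0678 F [ 0.2 -0.1  0.3] q [-0.09 -0.06  1.88 -0.    1.33  2.71]
tool axes cols
 [[-0.012 -0.94  -0.34 ]
 [-0.    -0.34   0.94 ]
 [-1.     0.012  0.004]]
need tool dxyz [-0.0055 -0.0021 -0.0016] rows>= 0.14638423834461298
tilt fix deg about y,z [ 0.22 -0.66] yaw of jaw -160.1
[ 0.03334015 -0.02947479  0.02350509]
```

>>> arm_command([
  [[-0.003, 0, 0, 0, 0, -0.5, 0.07], [0, 0, 0, -7.1, 0, 0, 0.07], [0.001, 0.0003, 0.0002, -7.1, 0, 0, 0.07], [0.001, 0.0003, 0.0002, -7.1, 0, 0, 0.07], [0.001, 0.0003, 0.0003, -7.1, 0, 0, 0.07], [0.001, 0.0002, 0.0003, -7.1, 0, 0, 0.07], [0.001, 0.0002, 0.0003, -7.1, 0, 0, 0.07], [0.001, 0.0001, 0.0003, -7.1, 0, 0, 0.07], [0.001, 0.0001, 0.0004, -7.1, 0, 0, 0.07], [0.001, 0, 0.0004, -7.1, 0, 0, 0.07], [0.001, 0, 0.0004, -7.1, 0, 0, 0.07], [0.001, 0, 0.0004, -7.1, 0, 0, 0.07], [0.001, 0, 0.0004, -7.1, 0, 0, 0.07], [0.001, -0.0002, 0.0003, -7.1, 0, 0, 0.07], [0.001, -0.0002, 0.0003, -7.1, 0, 0, 0.07], [0.001, -0.0002, 0.0003, -7.1, 0, 0, 0.07]],
])

```text
t: 35.07
tool_pos: [0.5399, 0.0262, 0.1309]
tool_rot: [1.85, 0.631, -1.835]
contact_force: [-0.1, 0.2, 0.2]
opening: 0.0701
```

```bash
python3 -c "
from h import *
go(.5460,.0255,.143);tilt();print(ctrl.get_obs()['wrist_torque'])"
```

```text
t 35.07 pos [0.5399 0.0262 0.1309] op 0.0701 F [-0.1  0.2  0.2] q [-0.09 -0.07  1.91  0.    1.3   0.82]
tool axes cols
 [[ 0.007  0.612 -0.791]
 [ 0.004 -0.791 -0.612]
 [-1.     0.001 -0.008]]
need tool dxyz [-0.012   0.0043 -0.0045] rows>= 0.3246614572803738
tilt fix deg about y,z [-0.46 -0.07] yaw of jaw -52.26
[-0.05788672  0.00310905  0.03748066]
```

>>> arm_command([
  [[-0.007, 0.003, -0.003, -7.1, 0, 0, 0.07], [-0.002, 0.001, -0.001, -7.1, 0, 0, 0.07], [0, 0, 0, -7.1, 0, 0, 0.07], [0, 0, 0, -7.1, 0, 0, 0.07], [0.0005, 0, 0, -7.1, 0, 0, 0.07], [0.0005, 0, 0, -7.1, 0, 0, 0.07], [0.0005, 0, 0, -7.1, 0, 0, 0.07], [0.0005, 0, 0, -7.1, 0, 0, 0.07], [0.0005, 0, 0, -7.1, 0, 0, 0.07], [0.0005, 0, 0, -7.1, 0, 0, 0.07], [0.0005, 0, 0, -7.1, 0, 0, 0.07], [0.0005, 0, 0, -7.1, 0, 0, 0.07], [0.0005, 0, 0, -7.1, 0, 0, 0.07], [0.0005, 0, 0, -7.1, 0, 0, 0.07], [0.0005, 0, 0, -7.1, 0, 0, 0.07]],
])

```text
t: 36.32
tool_pos: [0.547, 0.025, 0.1393]
tool_rot: [0.483, 1.503, -0.467]
contact_force: [-0.0, 0.1, -0.2]
opening: 0.0698
```

```bash
python3 -c "
from h import *
go(.5460,.0255,.143);tilt();print(ctrl.get_obs()['wrist_torque'])"
```

```text
t 36.32 pos [0.547  0.025  0.1393] op 0.0698 F [-0.   0.1 -0.2] q [-0.09 -0.07  1.89  0.01  1.3  -1.06]
tool axes cols
 [[ 0.017  0.571  0.821]
 [ 0.005  0.821 -0.571]
 [-1.     0.014  0.011]]
need tool dxyz [-0.0037 -0.0001 -0.0011] rows>= 0.09343393616572246
tilt fix deg about y,z [ 0.64 -0.8 ] yaw of jaw 55.17
[-0.02470187  0.08058639 -0.04876495]
```

>>> arm_command([
  [[-0.002, 0, -0.001, -7.1, 0.6, -0.8, 0.07], [0, 0, 0, -7.1, 0, 0, 0.07], [0, 0, 0, -7.1, 0, 0, 0.07], [0, 0, 0, -7.1, 0, 0, 0.07], [0, 0, 0, -7.1, 0, 0, 0.07], [0, 0, 0, -7.1, 0, 0, 0.07], [0.0003, 0, 0, -7.1, 0, 0, 0.07], [0.0003, 0, 0, -7.1, 0, 0, 0.07], [0.0003, 0, 0, -7.1, 0, 0, 0.07], [0.0003, 0, 0, -7.1, 0, 0, 0.07], [0.0003, 0, 0, -7.1, 0, 0, 0.07], [0.0003, 0, 0, -7.1, 0, 0, 0.07], [0.0003, 0, 0, -7.1, 0, 0, 0.07], [0.0003, 0, 0, -7.1, 0, 0, 0.07]],
])

```text
t: 37.48
tool_pos: [0.5475, 0.025, 0.1433]
tool_rot: [-0.891, 1.374, 0.881]
contact_force: [0.4, 1.0, -0.3]
opening: 0.0702
```

```bash
python3 -c "
from h import *
go(.5460,.0255,.135);tilt();print(ctrl.get_obs()['wrist_torque'])"
```

```text
t 37.48 pos [0.5475 0.025  0.1433] op 0.0702 F [ 0.4  1.  -0.3] q [-0.09 -0.07  1.88  0.    1.32 -2.8 ]
tool axes cols
 [[ 0.01  -0.909  0.417]
 [-0.     0.417  0.909]
 [-1.    -0.01   0.004]]
need tool dxyz [ 0.0082  0.0016 -0.0002] rows>= 0.2015408761692235
tilt fix deg about y,z [0.24 0.54] yaw of jaw 155.37
[0.0411769  0.02305498 0.02372931]
```

>>> arm_command([
  [[0.008, 0.001, 0, 0, 0.2, 0.5, 0.06], [0.0, 0.0005, 0, 0, 0, 0, 0.045], [0, 0, 0, 0, 0, 0, 0.03], [0, 0, 0, 0, 0, 0, 0.03], [0, 0, 0, 0, 0, 0, 0.03], [0, 0, 0, 7.1, 0, 0, 0.03], [0, 0, 0, 7.1, 0, 0, 0.03], [0, 0, 0, 7.1, 0, 0, 0.03], [0, 0, 0, 7.1, 0, 0, 0.03], [0, 0, 0, 7.1, 0, 0, 0.03], [0, 0, 0, 7.1, 0, 0, 0.03], [0, 0, 0, 7.1, 0, 0, 0.03], [0, 0, 0, 7.1, 0, 0, 0.03], [0, 0, 0, 7.1, 0, 0, 0.03], [0, 0, 0, 7.1, 0, 0, 0.03], [0, 0, 0, 7.1, 0, 0, 0.03], [0, 0, 0, 7.1, 0, 0, 0.03], [0, 0, 0, 7.1, 0, 0, 0.03], [0, 0, 0, 7.1, 0, 0, 0.03], [0, 0, 0, 7.1, 0, 0, 0.03]],
])

```text
t: 39.15
tool_pos: [0.5452, 0.0239, 0.1355]
tool_rot: [0.58, 1.492, -0.584]
contact_force: [-1.8, -0.3, 1.4]
opening: 0.037
```

```bash
python3 -c "
from h import *
go(.5460,.0255,.135);tilt();print(ctrl.get_obs()['wrist_torque'])"
```

```text
t 39.15 pos [0.5452 0.0239 0.1355] op 0.037 F [-1.8 -0.3  1.4] q [-0.09 -0.06  1.89 -0.    1.31 -0.92]
tool axes cols
 [[-0.002  0.677  0.736]
 [-0.002  0.736 -0.677]
 [-1.    -0.003  0.   ]]
need tool dxyz [ 0.0005  0.0017 -0.0005] rows>= 0.04514535722217544
tilt fix deg about y,z [0.   0.17] yaw of jaw 47.37
[-0.0536659   0.15486197  0.09046911]
```

>>> arm_command([
  [[0, 0, 0, 7.1, 0, 0, 0.03], [0, 0, 0, 7.1, 0, 0, 0.03], [0, 0, 0, 7.1, 0, 0, 0.03], [0, 0, 0, 7.1, 0, 0, 0.03], [0, 0, 0, 7.1, 0, 0, 0.03], [0, 0, 0, 7.1, 0, 0, 0.03], [0, 0, 0, 7.1, 0, 0, 0.03], [0, 0, 0, 7.1, 0, 0, 0.03], [0, 0, 0, 7.1, 0, 0, 0.03], [0, 0, 0, 7.1, 0, 0, 0.03], [0, 0, 0, 7.1, 0, 0, 0.03], [0, 0, 0, 7.1, 0, 0, 0.03], [0, 0, 0, 7.1, 0, 0, 0.03], [0, 0, 0, 7.1, 0, 0, 0.03], [0, 0, 0, 7.1, 0, 0, 0.03], [0, 0, 0, 7.1, 0, 0, 0.03]],
])

```text
t: 40.48
tool_pos: [0.5423, 0.0243, 0.1352]
tool_rot: [1.994, 0.404, -2.012]
contact_force: [-0.4, 0.5, 1.6]
opening: 0.0368
```

```bash
python3 -c "
from h import *
go(.5460,.0255,.135);tilt();print(ctrl.get_obs()['wrist_torque'])"
```

```text
t 40.48 pos [0.5423 0.0243 0.1352] op 0.0368 F [-0.4  0.5  1.6] q [-0.09 -0.06  1.89 -0.    1.32  1.08]
tool axes cols
 [[-0.009  0.387 -0.922]
 [-0.001 -0.922 -0.387]
 [-1.    -0.002  0.009]]
need tool dxyz [ 0.0002  0.0003 -0.0039] rows>= 0.09352008487905061
tilt fix deg about y,z [0.49 0.12] yaw of jaw -67.21
[-0.00268102  0.0695199   0.0890591 ]
```

>>> arm_command([
  [[0, 0, -0.001, 7.1, 0, 0, 0.03], [0, 0, -0.001, 7.1, 0, 0, 0.03], [0, 0, 0, 7.1, 0, 0, 0.03], [0, 0, 0, 7.1, 0, 0, 0.03], [0, 0, 0, 7.1, 0, 0, 0.03], [0, 0, 0, 7.1, 0, 0, 0.03]],
])

```text
t: 40.98
tool_pos: [0.5447, 0.0247, 0.1353]
tool_rot: [-2.027, 0.364, 2.039]
contact_force: [3.5, -2.6, -2.8]
opening: 0.0368
```

```bash
python3 -c "
from h import *
go(.5460,.0255,.135);tilt();print(ctrl.get_obs()['wrist_torque'])"
```

```text
t 40.98 pos [0.5447 0.0247 0.1353] op 0.0368 F [ 3.5 -2.6 -2.8] q [-0.09 -0.05  1.88 -0.    1.32  1.83]
tool axes cols
 [[-0.006 -0.343 -0.939]
 [-0.003 -0.939  0.343]
 [-1.     0.005  0.005]]
need tool dxyz [ 0.0003 -0.0012 -0.001 ] rows>= 0.03824293714325709
tilt fix deg about y,z [ 0.28 -0.31] yaw of jaw -110.05
[-0.33195631 -0.51811109  0.54716949]
```

>>> arm_command([
  [[0, 0, 0, 5, 0, 0, 0.03], [0, 0, 0, 5, 0, 0, 0.03], [0, 0, 0, 5, 0, 0, 0.03]],
])

```text
t: 41.23
tool_pos: [0.5465, 0.0231, 0.1353]
tool_rot: [-1.869, 0.61, 1.867]
contact_force: [-1.4, -1.6, 0.1]
opening: 0.0368
```

```bash
python3 -c "
from h import *
go(.5460,.0255,.135);tilt();print(ctrl.get_obs()['wrist_torque'])"
```

```text
t 41.23 pos [0.5465 0.0231 0.1353] op 0.0368 F [-1.4 -1.6  0.1] q [-0.09 -0.05  1.88 -0.01  1.31  2.11]
tool axes cols
 [[-0.001 -0.583 -0.812]
 [-0.009 -0.812  0.583]
 [-1.     0.008 -0.004]]
need tool dxyz [ 0.0003 -0.0017  0.0018] rows>= 0.05956336235860779
tilt fix deg about y,z [-0.22 -0.45] yaw of jaw -125.68
[-0.04186943  0.33699078  0.74910482]
```

Torque jumped from 0.09 to 0.75 N·m with the pads slipping after about 15.7 rad in total, so the nut is at its stop. Releasing and rising.

>>> arm_command([
  [[0, 0, 0, 0, 0, 0, 0.045], [0, 0, 0, 0, 0, 0, 0.065], [0, 0, 0, 0, 0, 0, 0.085], [0, 0, 0, 0, 0, 0, 0.085], [-0.02, 0, 0, 0, 0, 0, 0.085], [-0.03, 0, 0, -7.1, 0, 0, 0.085], [-0.03, 0, 0, -7.1, 0, 0, 0.085], [-0.02, 0, 0, -7.1, 0, 0, 0.085], [0, 0, 0, -7.1, 0, 0, 0.085], [0, 0, 0, -7.1, 0, 0, 0.085], [0, 0, 0, -7.1, 0, 0, 0.085], [0, 0, 0, -7.1, 0, 0, 0.085]],
])

```text
t: 42.23
tool_pos: [0.5456, 0.0246, 0.2387]
tool_rot: [2.076, 0.264, -2.086]
contact_force: [-0.4, -0.5, 0.0]
opening: 0.0853
```

```bash
python3 -c "
from h import *
marks('wrist',['brown','nut_top'],1,'w9.png')
marks('top',['blue1','brown','worn'],6,'top2.png');marks('scene',['blue1'],6)
o,_=st();tilt();go(.40,-.219,.27)
im=cv2.imread('pics/w9.png')[120:300,170:410];t=cv2.imread('pics/top2.png')[130:310,170:450]
cv2.imwrite('pics/m1.png',np.vstack([cv2.resize(im,(480,300)),cv2.resize(t,(480,300))]))
"
```

```text
wrist brown 0.72 [0.5482 0.0281 0.0528]
  wrist nut_top 0.59 [0.5466 0.0272 0.1546]
  top blue1 0.94 [ 0.5222 -0.539  -0.0025]
  top blue1 0.65 [ 0.5632 -0.3631  0.0008]
  top blue1 0.64 [ 0.4   -0.219 -0.002]
  top blue1 0.57 [ 0.437  -0.3583  0.0029]
  top blue1 0.57 [ 0.7542 -0.1872 -0.0023]
  top blue1 0.55 [ 0.2725 -0.4491  0.0038]
  top brown 0.6 [0.5437 0.0214 0.0529]
  top worn 0.89 [0.448  0.4406 0.0051]
  scene blue1 0.81 [ 0.5658 -0.36   -0.0012]
  scene blue1 0.78 [ 0.437  -0.3535 -0.0006]
  scene blue1 0.77 [ 2.750e-01 -4.495e-01 -1.000e-04]
  scene blue1 0.71 [ 0.7577 -0.1906 -0.0033]
  scene blue1 0.66 [ 0.5198 -0.5343  0.0012]
  scene blue1 0.52 [ 0.3981 -0.2161 -0.0007]
t 42.68 pos [0.5453 0.0245 0.2379] op 0.0851 F [0.5 0.3 0.6] q [-0.09 -0.14  1.79 -0.01  1.5   1.23]
tool axes cols
 [[-0.005  0.248 -0.969]
 [-0.006 -0.969 -0.248]
 [-1.     0.005  0.007]]
tilt fix deg about y,z [ 0.39 -0.28] yaw of jaw -75.65
t 42.68 pos [0.5453 0.0245 0.2379] op 0.0851 F [0.5 0.3 0.6] q [-0.09 -0.14  1.79 -0.01  1.5   1.23]
tool axes cols
 [[-0.005  0.248 -0.969]
 [-0.006 -0.969 -0.248]
 [-1.     0.005  0.007]]
need tool dxyz [-0.0298  0.2     0.2014] rows>= 6.844019699338016
```

View pics/m1.png

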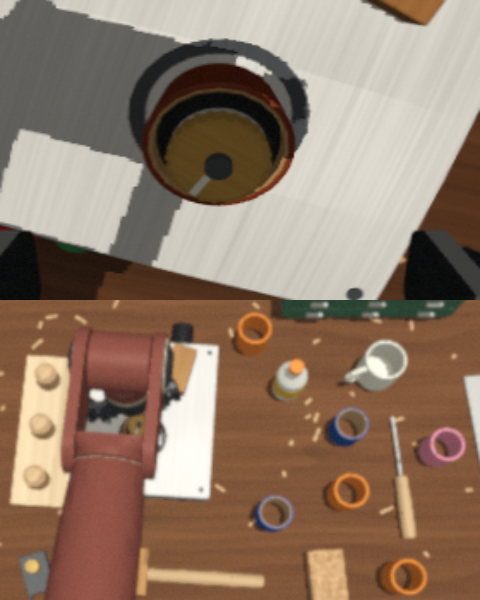

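Brown is seated and the nut's mark line has moved by 2 turns plus about 148°, which fits the stop. Both blues are unmoved, at (0.399,-0.218) and (0.564,-0.361). Going to the near blue.

>>> arm_command([
  [[-0.005, 0.022, 0.022, 0, 0.4, 0, 0.085], [-0.003, 0.025, 0.025, 0, 0, 0, 0.085], [-0.003, 0.025, 0.025, 0, 0, 0, 0.085], [-0.003, 0.025, 0.025, 0, 0, 0, 0.085], [-0.003, 0.025, 0.025, 0, 0, 0, 0.085], [0, 0.025, 0.025, 0, 0, 0, 0.085], [0, 0.025, 0.025, 0, 0, 0, 0.085], [0, 0.02, 0.02, 0, 0, 0, 0.085], [0, 0, 0, 0, 0, 0, 0.085]],
])

```text
t: 43.43
tool_pos: [0.4013, -0.2166, 0.2559]
tool_rot: [2.085, 0.257, -2.084]
contact_force: [0.2, -0.1, 0.9]
opening: 0.0851
```

```bash
python3 -c "
from h import *
marks('wrist',['blue1'],3)
go(.399,-.218,.15);tilt()"
```

```text
wrist blue1 0.86 [ 0.3997 -0.2202 -0.0037]
  wrist blue1 0.83 [ 0.5211 -0.5418 -0.0029]
  wrist blue1 0.7 [ 4.338e-01 -3.562e-01  1.000e-04]
t 43.53 pos [ 0.4029 -0.214   0.2558] op 0.0854 F [ 0.5  0.2 -0.5] q [-0.65 -0.39  1.96 -0.    1.56  0.67]
tool axes cols
 [[ 0.003  0.252 -0.968]
 [-0.004 -0.968 -0.252]
 [-1.     0.005 -0.001]]
need tool dxyz [0.1058 0.0024 0.005 ] rows>= 2.5412839863137355
tilt fix deg about y,z [-0.08 -0.27] yaw of jaw -75.41
```

>>> arm_command([
  [[0.03, 0.002, 0.003, 0, 0, 0, 0.085], [0.03, 0.002, 0.002, 0, 0, 0, 0.085], [0.03, 0, 0.001, 0, -0.2, 0, 0.085], [0.03, 0, 0.001, 0, -0.2, 0, 0.085], [0.02, 0, 0.001, 0, 0, 0, 0.085], [0, 0, 0, 0, 0, 0, 0.085]],
])

```text
t: 44.03
tool_pos: [0.4026, -0.2161, 0.1144]
tool_rot: [2.082, 0.264, -2.074]
contact_force: [-0.5, 0.4, -1.1]
opening: 0.0848
```

```bash
python3 -c "
from h import *
marks('wrist',['blue1'],1)
go(.399,-.219,.055);tilt()"
```

```text
wrist blue1 0.93 [ 5.654e-01 -3.619e-01 -2.000e-04]
t 44.13 pos [ 0.4046 -0.2178  0.1186] op 0.085 F [-0.4 -0.4  0.1] q [-0.65 -0.27  2.11 -0.    1.29  0.66]
tool axes cols
 [[ 0.01   0.258 -0.966]
 [-0.012 -0.966 -0.259]
 [-1.     0.015 -0.006]]
need tool dxyz [ 0.0635 -0.0012  0.0061] rows>= 1.5312636171819296
tilt fix deg about y,z [-0.35 -0.83] yaw of jaw -75.02
```

>>> arm_command([
  [[0.025, 0, 0.004, 0, -0.4, -0.8, 0.085], [0.025, 0, 0.003, 0, 0, 0, 0.085], [0.01, 0, 0.002, 0, 0, 0, 0.085], [0, 0, 0, 0, 0, 0, 0.085]],
])

```text
t: 44.47
tool_pos: [0.4042, -0.2233, 0.0674]
tool_rot: [2.087, 0.264, -2.061]
contact_force: [1.2, 0.9, 0.4]
opening: 0.085
```

```bash
python3 -c "
from h import *
go(.399,-.219,.055);tilt()"
```

```text
t 44.47 pos [ 0.4042 -0.2233  0.0674] op 0.085 F [1.2 0.9 0.4] q [-0.67 -0.2   2.14 -0.    1.18  0.64]
tool axes cols
 [[ 0.014  0.263 -0.965]
 [-0.011 -0.965 -0.263]
 [-1.     0.014 -0.011]]
need tool dxyz [ 0.0122 -0.0057  0.004 ] rows>= 0.3379475942379035
tilt fix deg about y,z [-0.61 -0.82] yaw of jaw -74.77
```

>>> arm_command([
  [[0.01, -0.004, 0.004, 0, -0.6, -0.7, 0.085], [0.002, -0.001, 0.002, 0, 0, 0, 0.085], [0, 0, 0, 0, 0, 0, 0.07], [0, 0, 0, 0, 0, 0, 0.05], [0, 0, 0, 0, 0, 0, 0.05], [0, 0, 0, 0, 0, 0, 0.05], [0, 0, 0, 0, 0, 0, 0.05]],
], squeeze=30)

```text
t: 45.05
tool_pos: [0.4016, -0.2225, 0.0624]
tool_rot: [2.084, 0.268, -2.066]
contact_force: [0.4, 0.0, -1.5]
opening: 0.0618
```

```bash
python3 -c "
from h import *
go(.399,-.219,.055);tilt()"
```

```text
t 45.05 pos [ 0.4016 -0.2225  0.0624] op 0.0618 F [ 0.4  0.  -1.5] q [-0.67 -0.19  2.14 -0.    1.18  0.64]
tool axes cols
 [[ 0.009  0.263 -0.965]
 [-0.008 -0.965 -0.264]
 [-1.     0.011 -0.007]]
need tool dxyz [ 0.0073 -0.0041  0.0016] rows>= 0.20581614405851162
tilt fix deg about y,z [-0.4 -0.6] yaw of jaw -74.72
```

>>> arm_command([
  [[-0.01, 0, 0, 0, 0, 0, 0.05], [-0.03, 0, 0, 0, 0, 0, 0.05], [-0.035, 0, 0, 0, 0, 0, 0.05], [-0.035, 0, 0, 0, 0, 0, 0.05], [-0.035, 0, 0, 0, 0, 0, 0.05], [-0.035, 0, 0, 0, 0, 0, 0.05], [-0.01, -0.02, -0.009, 0, 0, 0, 0.05], [-0.002, -0.034, -0.0153, 0, 0, 0, 0.05], [-0.002, -0.034, -0.0153, 0, 0, 0, 0.05], [-0.002, -0.034, -0.0153, 0, 0, 0, 0.05], [-0.002, -0.034, -0.0153, 0, 0, 0, 0.05], [-0.002, -0.034, -0.0153, 0, 0, 0, 0.05], [-0.002, -0.034, -0.0153, 0, 0, 0, 0.05], [-0.002, -0.034, -0.0153, 0, 0, 0, 0.05], [-0.002, -0.034, -0.0153, 0, 0, 0, 0.05], [-0.002, -0.034, -0.0153, 0, 0, 0, 0.05], [0, -0.034, -0.0153, 0, 0, 0, 0.05], [0, 0, 0, 0, 0, 0, 0.05], [0, 0, 0, 0, 0, 0, 0.05]],
])

```text
t: 46.63
tool_pos: [0.4622, 0.1874, 0.2944]
tool_rot: [2.104, 0.257, -2.049]
contact_force: [0.4, -0.5, -0.6]
opening: 0.0618
```

```bash
python3 -c "
from h import *
marks('wrist',['post0','blue1'],3)
go(.469,.221,.2);tilt()"
```

```text
wrist post0 0.91 [0.5719 0.2107 0.0171]
  wrist post0 0.57 [0.4667 0.2207 0.023 ]
  wrist blue1 0.92 [0.4613 0.1896 0.2329]
  wrist blue1 0.92 [ 2.768e-01 -4.496e-01 -2.000e-04]
  wrist blue1 0.79 [ 0.4338 -0.3564  0.0006]
t 46.78 pos [0.4624 0.1853 0.2941] op 0.0619 F [ 0.3  0.3 -0.6] q [ 0.24 -0.3   1.83 -0.02  1.59  1.56]
tool axes cols
 [[ 0.028  0.253 -0.967]
 [-0.01  -0.967 -0.253]
 [-1.     0.017 -0.024]]
need tool dxyz [ 0.0939 -0.0345 -0.0132] rows>= 2.4193609320653326
tilt fix deg about y,z [-1.39 -0.97] yaw of jaw -75.35
```

>>> arm_command([
  [[0, -0.018, -0.008, 0, -0.5, -0.2, 0.05], [0.02, -0.014, -0.006, 0, -0.4, -0.2, 0.05], [0.035, 0, 0, 0, 0, 0, 0.05], [0.035, 0, 0, 0, 0, 0, 0.05], [0.02, 0, 0, 0, 0, 0, 0.05], [0, 0, 0, 0, 0, 0, 0.05]],
])

```text
t: 47.28
tool_pos: [0.4733, 0.2119, 0.1855]
tool_rot: [2.11, 0.243, -2.069]
contact_force: [-0.8, -0.2, -1.4]
opening: 0.0623
```

```bash
python3 -c "
from h import *
marks('wrist',['post0','blue1'],3)
go(.4705,.2214,.13);tilt()"
```

```text
wrist post0 0.79 [0.4676 0.2217 0.0232]
  wrist post0 0.78 [0.6706 0.2066 0.0174]
  wrist blue1 0.56 [0.4697 0.2171 0.1245]
  wrist blue1 0.34 [0.6675 0.2076 0.0204]
t 47.43 pos [0.4763 0.2134 0.1916] op 0.0619 F [ 0.2  0.  -0.1] q [ 0.28 -0.19  1.91 -0.01  1.39  1.62]
tool axes cols
 [[ 0.03   0.239 -0.971]
 [-0.004 -0.971 -0.239]
 [-1.     0.011 -0.028]]
need tool dxyz [ 0.0614 -0.0098  0.0054] rows>= 1.4965178181383911
tilt fix deg about y,z [-1.59 -0.6 ] yaw of jaw -76.2
```

>>> arm_command([
  [[0.005, -0.006, 0.003, 0, -0.8, 0, 0.05], [0.01, -0.003, 0.002, 0, -0.5, 0, 0.05], [0.01, 0, 0.001, 0, 0, 0, 0.05], [0.01, 0, 0.001, 0, 0, 0, 0.05], [0, 0, 0, 0, 0, 0, 0.05]],
])

```text
t: 47.85
tool_pos: [0.4719, 0.2214, 0.1622]
tool_rot: [2.111, 0.243, -2.072]
contact_force: [-1.3, 0.6, -1.4]
opening: 0.0621
```

```bash
python3 -c "
from h import *
marks('wrist',['blue1'],1)
go(.4705,.2214,.11);tilt()
o,im=snap('wrist')
cv2.imwrite('pics/w10.png',cv2.resize(im[100:370,160:400],None,fx=2,fy=2)[:,:,::-1])"
```

```text
wrist blue1 0.92 [0.4712 0.2276 0.1013]
t 47.95 pos [0.4728 0.2217 0.1639] op 0.0621 F [ 0.6  0.2 -0.6] q [ 0.3  -0.16  1.93 -0.01  1.35  1.64]
tool axes cols
 [[ 0.021  0.237 -0.971]
 [-0.004 -0.972 -0.237]
 [-1.     0.009 -0.02 ]]
need tool dxyz [ 0.0538 -0.0008  0.0033] rows>= 1.293703637454473
tilt fix deg about y,z [-1.14 -0.54] yaw of jaw -76.32
```

View pics/w10.png

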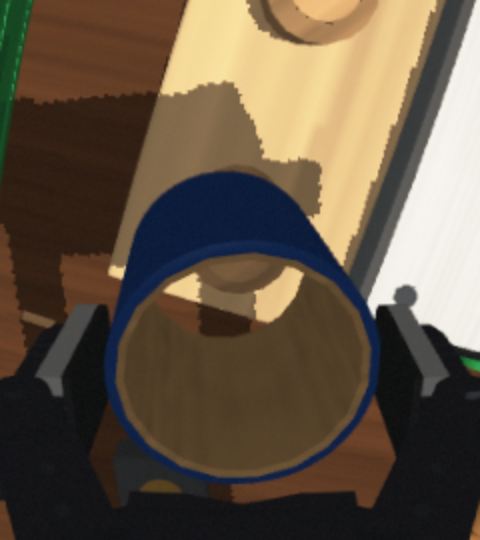

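The post top shows through the bore at (240,272), laterally centred. Lowering.

>>> arm_command([
  [[0.008, 0, 0.003, 0, -0.7, 0, 0.05], [0.01, 0, 0.001, 0, 0, 0, 0.05], [0.012, 0, 0.001, 0, 0, 0, 0.05], [0.012, 0, 0.001, 0, 0, 0, 0.05]],
])

```text
t: 48.33
tool_pos: [0.4704, 0.2208, 0.1235]
tool_rot: [2.109, 0.244, -2.074]
contact_force: [0.6, 0.1, -1.2]
opening: 0.0624
```

```bash
python3 -c "
from h import *
go(.4705,.2214,.082);tilt()"
```

```text
t 48.33 pos [0.4704 0.2208 0.1235] op 0.0624 F [ 0.6  0.1 -1.2] q [ 0.3  -0.12  1.97 -0.01  1.28  1.64]
tool axes cols
 [[ 0.018  0.236 -0.971]
 [-0.005 -0.972 -0.237]
 [-1.     0.009 -0.016]]
need tool dxyz [ 0.0415 -0.0009  0.0004] rows>= 0.996199815167387
tilt fix deg about y,z [-0.91 -0.51] yaw of jaw -76.32
```

>>> arm_command([
  [[0.012, 0, 0.001, 0, -0.3, 0, 0.05], [0.012, 0, 0.001, 0, 0, 0, 0.05], [0.01, 0, 0.001, 0, 0, 0, 0.05], [0.005, 0, 0.0, 0, 0, 0, 0.05]],
])

```text
t: 48.67
tool_pos: [0.4672, 0.2202, 0.0795]
tool_rot: [2.102, 0.244, -2.082]
contact_force: [-5.0, 3.2, 32.7]
opening: 0.0618
```

```bash
python3 -c "
from h import *
go(.4705,.2214,.082);tilt()"
```

```text
t 48.67 pos [0.4672 0.2202 0.0795] op 0.0618 F [-5.   3.2 32.7] q [ 0.3  -0.07  2.   -0.01  1.2   1.64]
tool axes cols
 [[ 0.01   0.236 -0.972]
 [-0.005 -0.972 -0.236]
 [-1.     0.007 -0.009]]
need tool dxyz [-0.0024 -0.0003 -0.0035] rows>= 0.10326816543775487
tilt fix deg about y,z [-0.51 -0.41] yaw of jaw -76.35
```

Seated (33 N reaction at the expected height). I'll release, rise and go to the second blue.

>>> arm_command([
  [[-0.001, 0, 0, 0, 0, 0, 0.05], [0, 0, 0, 0, 0, 0, 0.07], [0, 0, 0, 0, 0, 0, 0.085], [0, 0, 0, 0, 0, 0, 0.085], [-0.015, 0, 0, 0, 0, 0, 0.085], [-0.03, 0, 0, 0, 0, 0, 0.085], [-0.035, 0, 0, 0, 0, 0, 0.085], [-0.035, 0, 0, 0, 0, 0, 0.085], [-0.035, 0, 0, 0, 0, 0, 0.085], [-0.015, 0, 0, 0, 0, 0, 0.085], [0, 0, 0, 0, 0, 0, 0.085]],
])

```text
t: 49.58
tool_pos: [0.4621, 0.2197, 0.2441]
tool_rot: [2.087, 0.241, -2.096]
contact_force: [0.1, -0.2, -1.0]
opening: 0.0852
```

```bash
python3 -c "
from h import *
marks('wrist',['blue1','post0'],3)
marks('top',['blue1'],6);marks('scene',['blue1'],6)
go(.564,-.361,.26);tilt()"
```

```text
wrist blue1 0.76 [ 0.2773 -0.4501 -0.0016]
  wrist post0 0.87 [0.5733 0.2088 0.016 ]
  wrist post0 0.57 [0.6686 0.2052 0.0193]
  top blue1 0.93 [ 0.5197 -0.5387 -0.0028]
  top blue1 0.86 [ 0.7521 -0.1887 -0.0018]
  top blue1 0.68 [0.4656 0.222  0.0139]
  top blue1 0.63 [ 0.562  -0.3677 -0.0009]
  top blue1 0.57 [ 0.4358 -0.3588 -0.002 ]
  top blue1 0.55 [ 0.2758 -0.4494  0.0015]
  scene blue1 0.89 [ 0.2805 -0.4485  0.0011]
  scene blue1 0.83 [ 0.5695 -0.3596  0.001 ]
  scene blue1 0.78 [ 0.7581 -0.187  -0.004 ]
  scene blue1 0.69 [ 0.5182 -0.5345  0.0014]
  scene blue1 0.68 [0.4692 0.2245 0.0221]
  scene blue1 0.62 [ 0.4358 -0.3541 -0.0017]
t 49.93 pos [0.4594 0.2189 0.2375] op 0.0851 F [ 0.2 -0.2 -0.2] q [ 0.3  -0.22  1.86 -0.01  1.52  1.64]
tool axes cols
 [[-0.013  0.236 -0.972]
 [-0.012 -0.972 -0.236]
 [-1.     0.009  0.016]]
need tool dxyz [-0.0167  0.5883  0.0353] rows>= 14.140052925188144
tilt fix deg about y,z [ 0.91 -0.51] yaw of jaw -76.37
```

>>> arm_command([
  [[-0.012, 0.034, 0.0022, 0, 0.9, -0.5, 0.085], [-0.004, 0.037, 0.0022, 0, 0, 0, 0.085], [-0.003, 0.037, 0.0022, 0, 0, 0, 0.085], [-0.003, 0.037, 0.0022, 0, 0, 0, 0.085], [-0.003, 0.037, 0.0022, 0, 0, 0, 0.085], [-0.003, 0.037, 0.0022, 0, 0, 0, 0.085], [-0.003, 0.037, 0.0022, 0, 0, 0, 0.085], [-0.003, 0.037, 0.0022, 0, 0, 0, 0.085], [-0.003, 0.037, 0.0022, 0, 0, 0, 0.085], [-0.003, 0.037, 0.0022, 0, 0, 0, 0.085], [-0.002, 0.037, 0.0022, 0, 0, 0, 0.085], [0, 0.037, 0.0022, 0, 0, 0, 0.085], [0, 0.037, 0.0022, 0, 0, 0, 0.085], [0, 0.037, 0.0022, 0, 0, 0, 0.085], [0, 0.025, 0.0022, 0, 0, 0, 0.085], [0, 0, 0, 0, 0, 0, 0.085]],
])

```text
t: 51.27
tool_pos: [0.5525, -0.3357, 0.2531]
tool_rot: [2.065, 0.273, -2.129]
contact_force: [-1.0, 1.1, 0.7]
opening: 0.085
```

```bash
python3 -c "
from h import *
marks('wrist',['blue1'],5)
go(.565,-.3625,.15);tilt()"
```

```text
wrist blue1 0.81 [ 0.5203 -0.5363 -0.0033]
  wrist blue1 0.71 [ 0.4335 -0.3543  0.0047]
  wrist blue1 0.58 [ 0.5656 -0.3581 -0.0015]
  wrist blue1 0.52 [ 0.2791 -0.4515  0.0009]
t 51.37 pos [ 0.5524 -0.3321  0.2531] op 0.0851 F [ 0.   0.7 -1. ] q [-0.65  0.11  1.52 -0.01  1.55  0.67]
tool axes cols
 [[-0.032  0.245 -0.969]
 [ 0.012 -0.969 -0.245]
 [-0.999 -0.02   0.028]]
need tool dxyz [ 0.1023  0.0346 -0.0077] rows>= 2.595687595640149
tilt fix deg about y,z [1.63 1.13] yaw of jaw -75.82
```

>>> arm_command([
  [[0.005, 0.017, -0.004, 0, 0.8, 0.6, 0.085], [0.02, 0.014, -0.003, 0, 0.8, 0.5, 0.085], [0.03, 0, 0.001, 0, 0, 0, 0.085], [0.03, 0, 0.001, 0, 0, 0, 0.085], [0.015, 0, 0, 0, 0, 0, 0.085], [0, 0, 0, 0, 0, 0, 0.085]],
])

```text
t: 51.87
tool_pos: [0.5664, -0.353, 0.1497]
tool_rot: [2.089, 0.27, -2.082]
contact_force: [-0.7, 0.8, 0.1]
opening: 0.0849
```

```bash
python3 -c "
from h import *
marks('wrist',['blue1'],5)
go(.565,-.361,.055);tilt()"
```

```text
wrist blue1 0.85 [ 0.4358 -0.3572  0.0007]
  wrist blue1 0.73 [ 5.237e-01 -5.400e-01 -5.000e-04]
  wrist blue1 0.6 [ 0.5608 -0.3624  0.0006]
t 51.97 pos [ 0.5677 -0.3542  0.1532] op 0.0847 F [-0.2 -0.7  1. ] q [-0.67  0.21  1.58  0.    1.35  0.64]
tool axes cols
 [[ 0.006  0.253 -0.967]
 [-0.001 -0.967 -0.253]
 [-1.     0.003 -0.006]]
need tool dxyz [0.0982 0.0056 0.005 ] rows>= 2.3609690951527704
tilt fix deg about y,z [-0.34 -0.16] yaw of jaw -75.34
```

>>> arm_command([
  [[0.025, 0.003, 0.004, 0, -0.3, 0, 0.085], [0.025, 0.002, 0.003, 0, -0.2, 0, 0.085], [0.025, 0, 0.002, 0, -0.2, 0, 0.085], [0.015, 0, 0.002, 0, -0.2, 0, 0.085], [0, 0, 0, 0, 0, 0, 0.085]],
])

```text
t: 52.38
tool_pos: [0.5662, -0.3639, 0.0748]
tool_rot: [2.08, 0.251, -2.068]
contact_force: [-0.9, 0.1, -0.2]
opening: 0.085
```

```bash
python3 -c "
from h import *
go(.5635,-.3618,.055);tilt()"
```

```text
t 52.38 pos [ 0.5662 -0.3639  0.0748] op 0.085 F [-0.9  0.1 -0.2] q [-0.68  0.29  1.62 -0.01  1.21  0.64]
tool axes cols
 [[ 0.008  0.258 -0.966]
 [-0.019 -0.966 -0.258]
 [-1.     0.02  -0.003]]
need tool dxyz [ 0.0198 -0.0031  0.0021] rows>= 0.48258741430769553
tilt fix deg about y,z [-0.18 -1.16] yaw of jaw -75.07
```

>>> arm_command([
  [[0.014, -0.003, 0.002, 0, -0.2, -1.1, 0.085], [0.005, -0.001, 0.001, 0, 0, 0, 0.085], [0, 0, 0.001, 0, 0, 0, 0.07], [0, 0, 0, 0, 0, 0, 0.05], [0, 0, 0, 0, 0, 0, 0.05], [0, 0, 0, 0, 0, 0, 0.05], [0, 0, 0, 0, 0, 0, 0.05]],
])

```text
t: 52.97
tool_pos: [0.5654, -0.3634, 0.0628]
tool_rot: [2.087, 0.266, -2.07]
contact_force: [0.3, 0.8, -0.5]
opening: 0.0609
```

```bash
python3 -c "
from h import *
go(.5635,-.3618,.055);tilt()"
```

```text
t 52.97 pos [ 0.5654 -0.3634  0.0628] op 0.0609 F [ 0.3  0.8 -0.5] q [-0.68  0.3   1.63  0.    1.2   0.63]
tool axes cols
 [[ 0.009  0.259 -0.966]
 [-0.006 -0.966 -0.259]
 [-1.     0.008 -0.007]]
need tool dxyz [ 0.0078 -0.0021  0.0015] rows>= 0.1963440207832187
tilt fix deg about y,z [-0.38 -0.48] yaw of jaw -75.01
```

>>> arm_command([
  [[-0.01, 0, 0, 0, 0, 0, 0.05], [-0.03, 0, 0, 0, 0, 0, 0.05], [-0.035, 0, 0, 0, 0, 0, 0.05], [-0.035, 0, 0, 0, 0, 0, 0.05], [-0.035, 0, 0, 0, 0, 0, 0.05], [-0.035, 0, 0, 0, 0, 0, 0.05], [-0.01, -0.02, -0.009, 0, 0, 0, 0.05], [-0.002, -0.035, -0.0165, 0, 0, 0, 0.05], [-0.002, -0.035, -0.0165, 0, 0, 0, 0.05], [-0.002, -0.035, -0.0165, 0, 0, 0, 0.05], [-0.002, -0.035, -0.0165, 0, 0, 0, 0.05], [-0.002, -0.035, -0.0165, 0, 0, 0, 0.05], [-0.002, -0.035, -0.0165, 0, 0, 0, 0.05], [-0.002, -0.035, -0.0165, 0, 0, 0, 0.05], [-0.002, -0.035, -0.0165, 0, 0, 0, 0.05], [-0.002, -0.035, -0.0165, 0, 0, 0, 0.05], [-0.002, -0.035, -0.0165, 0, 0, 0, 0.05], [-0.002, -0.035, -0.0165, 0, 0, 0, 0.05], [0, -0.03, -0.014, 0, 0, 0, 0.05], [0, 0, 0, 0, 0, 0, 0.05]],
])

```text
t: 54.63
tool_pos: [0.6518, 0.1309, 0.3039]
tool_rot: [2.109, 0.252, -2.052]
contact_force: [-0.4, -0.2, -0.9]
opening: 0.0609
```

```bash
python3 -c "
from h import *
marks('wrist',['post0'],3)
go(.668,.2055,.25);tilt()"
```

```text
wrist post0 0.89 [0.5722 0.2101 0.0198]
  wrist post0 0.57 [0.6705 0.2056 0.0183]
t 54.73 pos [0.6518 0.1266 0.3042] op 0.061 F [-1.  -0.9 -0.6] q [ 0.09  0.09  1.45 -0.01  1.57  1.41]
tool axes cols
 [[ 0.029  0.247 -0.968]
 [-0.012 -0.969 -0.248]
 [-1.     0.019 -0.025]]
need tool dxyz [ 0.0536 -0.0735 -0.0339] rows>= 2.327970981503805
tilt fix deg about y,z [-1.42 -1.09] yaw of jaw -75.67
```

>>> arm_command([
  [[0, -0.026, -0.012, 0, -0.4, -0.2, 0.05], [0.01, -0.026, -0.012, 0, -0.3, -0.2, 0.05], [0.02, -0.017, -0.009, 0, -0.3, -0.2, 0.05], [0.03, 0, 0, 0, 0, 0, 0.05], [0.03, 0, 0, 0, 0, 0, 0.05], [0.015, 0, 0, 0, 0, 0, 0.05], [0, 0, 0, 0, 0, 0, 0.05]],
])

```text
t: 55.32
tool_pos: [0.6716, 0.1932, 0.2024]
tool_rot: [2.108, 0.239, -2.072]
contact_force: [-0.2, 0.6, -1.6]
opening: 0.0609
```

```bash
python3 -c "
from h import *
marks('wrist',['post0'],3)
go(.6695,.206,.15);tilt()"
```

```text
wrist post0 0.71 [0.6711 0.2049 0.0179]
t 55.42 pos [0.673  0.1936 0.206 ] op 0.061 F [-0.3  0.4  0.1] q [ 0.18  0.23  1.46 -0.01  1.43  1.51]
tool axes cols
 [[ 0.023  0.236 -0.971]
 [-0.008 -0.972 -0.236]
 [-1.     0.013 -0.021]]
need tool dxyz [ 0.0558 -0.0136  0.0016] rows>= 1.3791046909975968
tilt fix deg about y,z [-1.18 -0.74] yaw of jaw -76.34
```

>>> arm_command([
  [[0.01, -0.008, 0.001, 0, -0.5, -0.2, 0.05], [0.015, -0.005, 0.001, 0, -0.3, -0.1, 0.05], [0.015, 0, 0.001, 0, 0, 0, 0.05], [0.01, 0, 0.001, 0, 0, 0, 0.05], [0, 0, 0, 0, 0, 0, 0.05]],
])

```text
t: 55.83
tool_pos: [0.6701, 0.2047, 0.1597]
tool_rot: [2.113, 0.242, -2.075]
contact_force: [-0.7, 0.5, -1.5]
opening: 0.0604
```

```bash
python3 -c "
from h import *
marks('wrist',['post0'],3)
go(.671,.206,.12);tilt()
o,im=snap('wrist')
cv2.imwrite('pics/w11.png',cv2.resize(im[100:370,160:400],None,fx=2,fy=2)[:,:,::-1])"
```

```text
t 55.93 pos [0.671  0.2048 0.1618] op 0.0612 F [ 0.9  0.2 -0.7] q [ 0.19  0.26  1.5  -0.01  1.36  1.53]
tool axes cols
 [[ 0.021  0.233 -0.972]
 [-0.003 -0.972 -0.234]
 [-1.     0.008 -0.02 ]]
need tool dxyz [ 0.0417 -0.0015  0.0005] rows>= 1.0018923069303904
tilt fix deg about y,z [-1.13 -0.46] yaw of jaw -76.5
```

View pics/w11.png

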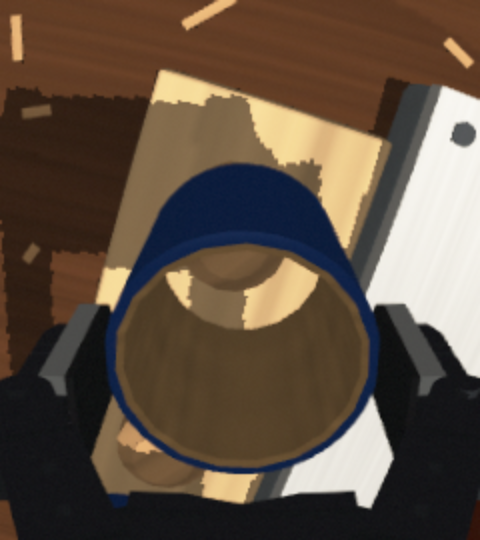

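The post top is visible at (237,268), same alignment as before. Lowering.

>>> arm_command([
  [[0.008, -0.001, 0.001, 0, -0.7, 0, 0.05], [0.01, 0, 0.001, 0, 0, 0, 0.05], [0.012, 0, 0.001, 0, 0, 0, 0.05], [0.012, 0, 0.001, 0, 0, 0, 0.05]],
])

```text
t: 56.32
tool_pos: [0.6717, 0.2055, 0.1243]
tool_rot: [2.115, 0.241, -2.072]
contact_force: [-0.8, 0.1, -0.6]
opening: 0.0608
```

```bash
python3 -c "
from h import *
go(.671,.206,.082);tilt()"
```

```text
t 56.32 pos [0.6717 0.2055 0.1243] op 0.0608 F [-0.8  0.1 -0.6] q [ 0.19  0.3   1.52 -0.01  1.3   1.53]
tool axes cols
 [[ 0.021  0.233 -0.972]
 [-0.004 -0.972 -0.233]
 [-1.     0.009 -0.019]]
need tool dxyz [ 0.0423 -0.001   0.0014] rows>= 1.0145368833420467
tilt fix deg about y,z [-1.11 -0.5 ] yaw of jaw -76.51
```

>>> arm_command([
  [[0.012, 0, 0.001, 0, -0.6, 0, 0.05], [0.012, 0, 0.001, 0, 0, 0, 0.05], [0.01, 0, 0.001, 0, 0, 0, 0.05], [0.004, 0, 0.0, 0, 0, 0, 0.05]],
])

```text
t: 56.65
tool_pos: [0.6673, 0.2035, 0.0802]
tool_rot: [2.096, 0.238, -2.088]
contact_force: [-9.1, -3.8, 26.1]
opening: 0.0609
```

```bash
python3 -c "
from h import *
go(.671,.206,.082);tilt()"
```

```text
t 56.65 pos [0.6673 0.2035 0.0802] op 0.0609 F [-9.1 -3.8 26.1] q [ 0.19  0.34  1.54 -0.01  1.25  1.53]
tool axes cols
 [[ 0.005  0.234 -0.972]
 [-0.009 -0.972 -0.234]
 [-1.     0.01  -0.003]]
need tool dxyz [-0.0018 -0.0015 -0.0042] rows>= 0.11463393423795769
tilt fix deg about y,z [-0.14 -0.55] yaw of jaw -76.49
```

>>> arm_command([
  [[-0.001, 0, 0, 0, 0, 0, 0.05], [0, 0, 0, 0, 0, 0, 0.07], [0, 0, 0, 0, 0, 0, 0.085], [0, 0, 0, 0, 0, 0, 0.085], [-0.015, 0, 0, 0, 0, 0, 0.085], [-0.03, 0, 0, 0, 0, 0, 0.085], [-0.035, 0, 0, 0, 0, 0, 0.085], [-0.035, 0, 0, 0, 0, 0, 0.085], [-0.035, 0, 0, 0, 0, 0, 0.085], [-0.035, 0, 0, 0, 0, 0, 0.085], [-0.01, 0.03, 0.02, 0, 0, 0, 0.085], [-0.005, 0.03, 0.02, 0, 0, 0, 0.085], [-0.005, 0.03, 0.02, 0, 0, 0, 0.085], [-0.005, 0.03, 0.02, 0, 0, 0, 0.085], [-0.005, 0.03, 0.02, 0, 0, 0, 0.085], [-0.005, 0.03, 0.02, 0, 0, 0, 0.085], [-0.005, 0.03, 0.02, 0, 0, 0, 0.085], [-0.005, 0.03, 0.02, 0, 0, 0, 0.085], [-0.005, 0.03, 0.01, 0, 0, 0, 0.085], [-0.005, 0.03, 0.01, 0, 0, 0, 0.085]],
])

```text
t: 58.32
tool_pos: [0.5562, -0.1348, 0.3527]
tool_rot: [2.104, 0.246, -2.061]
contact_force: [0.1, 0.1, -0.2]
opening: 0.0852
```

>>> arm_command([
  [[-0.004, 0.035, 0, 0, 0, 0, 0.085], [-0.004, 0.035, 0, 0, 0, 0, 0.085], [-0.004, 0.035, 0, 0, 0, 0, 0.085], [-0.004, 0.035, 0, 0, 0, 0, 0.085], [-0.004, 0.035, 0, 0, 0, 0, 0.085], [-0.004, 0.02, 0, 0, 0, 0, 0.085], [0, 0, 0, 0, 0, 0, 0.085], [0, 0, 0, 0, 0, 0, 0.085]],
])

```text
t: 58.98
tool_pos: [0.6003, -0.3391, 0.3954]
tool_rot: [2.116, 0.226, -2.049]
contact_force: [0.1, -0.0, 0.4]
opening: 0.0851
```

```bash
python3 -c "
from h import *
st()
marks('top',['blue1','brown','worn','nut_top','glue','chisel','heel_block'],6,'topf.png');marks('scene',['blue1','brown','worn','nut_top','heel_block'],6,'scenef.png')
a=cv2.imread('pics/topf.png')[90:330,70:470];b=cv2.imread('pics/scenef.png')[110:390,90:500]
cv2.imwrite('pics/fin.png',np.hstack([cv2.resize(a,(400,300)),cv2.resize(b,(400,300))]).repeat(1,0))
"
```

```text
t 58.98 pos [ 0.6003 -0.3391  0.3954] op 0.0851 F [ 0.1 -0.   0.4] q [-0.62  0.13  1.26  0.    1.71  0.71]
tool axes cols
 [[ 0.035  0.238 -0.971]
 [-0.021 -0.971 -0.238]
 [-0.999  0.028 -0.029]]
  top blue1 0.69 [0.4644 0.2227 0.0195]
  top blue1 0.69 [ 0.4367 -0.3609  0.0005]
  top blue1 0.67 [ 0.2742 -0.4489  0.0024]
  top blue1 0.66 [ 7.562e-01 -1.863e-01  1.000e-04]
  top blue1 0.55 [0.6646 0.1991 0.0167]
  top brown 0.56 [0.5429 0.0211 0.0553]
  top worn 0.82 [0.4487 0.44   0.0059]
  top worn 0.6 [0.4649 0.2243 0.0167]
  top nut_top 0.55 [0.5429 0.0282 0.1558]
  top glue 0.6 [ 0.6526 -0.2589 -0.0015]
  top chisel 0.78 [ 0.4709 -0.461   0.0023]
  top heel_block 0.8 [ 0.6739 -0.0433  0.0606]
  scene blue1 0.97 [0.4638 0.2241 0.0219]
  scene blue1 0.88 [0.6708 0.2069 0.0201]
  scene blue1 0.76 [ 2.802e-01 -4.513e-01  4.000e-04]
  scene blue1 0.68 [ 0.4399 -0.3523 -0.0017]
  scene blue1 0.66 [ 0.7564 -0.1884 -0.0041]
  scene blue1 0.63 [ 0.5214 -0.5368  0.0026]
  scene brown 0.6 [0.5492 0.0253 0.0499]
  scene worn 0.7 [0.4697 0.2158 0.0182]
  scene worn 0.27 [ 0.6701 -0.0451  0.0582]
  scene nut_top 0.71 [0.5415 0.0205 0.1533]
  scene heel_block 0.95 [ 0.6704 -0.0442  0.0568]
  scene heel_block 0.75 [0.5467 0.0242 0.0504]
```

View pics/fin.png

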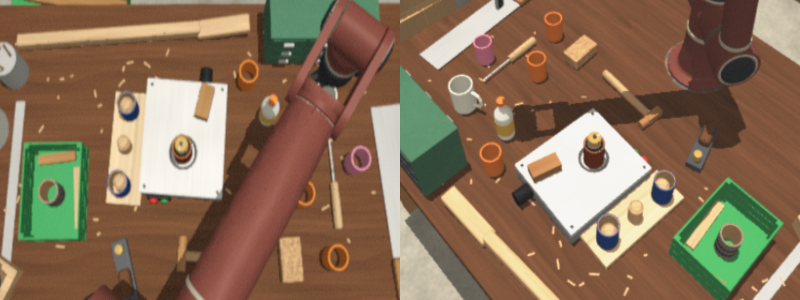

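The pictures show the worn sleeve in the crate, brown on the drum, blues on post0 and post2, and no blue left on the bench. Handing in.

```bash
python3 -c "
from h import *
print(finish_job())"
```

```text
the job is handed in; nothing more can be done
None
```

The sleeve change is done and handed in at about 59 s on the robot's clock. The hand-in gives no verdict.

- **Worn sleeve:** it stands in the green crate at (0.449, 0.440).
- **Brown sleeve:** it is fully down on the drum. It met a 28 N reaction at the expected height, and its origin was measured at z≈0.053 (seat 0.054). The last two pictures scattered more, at 0.055 and 0.050.
- **Nut:** I turned it clockwise in three strokes. At the end the torque rose from 0.09 to 0.75 N·m and the pads slipped, so I took that as the stop. The nut's mark line showed about 15.2 rad of turn. The nut top came out at about 0.155 afterwards, against 0.157 expected.
- **Blue sleeves:** two were present. One is on post0 and one on post2. Each met about 30 N at the ledge height, and both lower ends measured z≈0.02.
- **Left alone:** the wood block, chisel and glue bottle measured where they began, within the networks' error. The orange and pink sleeves were not touched. I saw none of the sleeves get knocked aside.

Checks that disagreed: the networks sometimes labelled a stored blue sleeve as "worn" and the orange and pink ones as "blue". I settled those by colour in the pictures.

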